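# Put the mixed sample containers away in their trays

## Task

Sort the five mixed containers on the bench into the orange trays: one slim tube in each bay of the rack that has two equal bays, the wide jar in the wider and the narrow jar in the narrower bay of the shallow tray with unequal bays, and the square bottle in the tray with a single bay. Stand each one upright on the floor of its bay, let none of them tip over on the way, and leave the brown reagent bottle and the beaker where they are.

Things in the scene. Friction and masses are not known exactly. Their poses are not given: they have to be found in the camera images.
- tube_a: self-standing round sample tube, white plastic with a blue screw cap: body 30 mm diameter, cap 32 mm, 85 mm tall overall (cap from 67 mm up), about 50 g; one of two identical tubes. Stands upright at the start. Origin: centre of its underside, z up.
- tube_b: self-standing round sample tube, white plastic with a blue screw cap: body 30 mm diameter, cap 32 mm, 85 mm tall overall (cap from 67 mm up), about 50 g; one of two identical tubes. Stands upright at the start. Origin: centre of its underside, z up.
- wide_jar: squat round jar, white plastic with a blue screw lid: lid 58 mm diameter (from 42 mm up), body 56 mm, 58 mm tall, about 100 g. Stands upright at the start. Origin: centre of its underside, z up.
- narrow_jar: narrower round jar, white plastic with a blue screw lid: lid 42 mm diameter (from 42 mm up), body 40 mm, 58 mm tall, as tall as the wide jar, about 60 g. Stands upright at the start. Origin: centre of its underside, z up.
- square_bottle: bottle with a square body, white plastic: body 46 x 46 mm and 56 mm tall, then a round neck and a blue round cap of 28 mm diameter from 68 to 85 mm, about 120 g. Stands upright at the start. Origin: centre of its underside, z up; x and y are square to the flat sides.
- tube_rack: orange rack with two equal square bays side by side, fixed to the bench: outside 60 x 116 mm (x, y), walls 4 mm thick and 30 mm high, open top, floor 4 mm above the bench. Bays are 52 x 52 mm inside, their centres at y = -28 mm and y = +28 mm in its own frame (x = 0). Origin: centre of its underside. One slim tube belongs in each bay, either tube in either bay. May stand at any yaw.
- jar_tray: shallow orange tray with two unequal bays side by side, fixed to the bench: outside 92 x 160 mm (x, y), walls 4 mm thick and 14 mm high, open top, floor 4 mm above the bench. The wider bay is 84 mm (x) x 90 mm (y) inside, centre at y = +31 mm; the narrower bay is 84 mm (x) x 58 mm (y) inside, centre at y = -47 mm, both at x = 0 in its own frame. Origin: centre of its underside. May stand at any yaw.
- bottle_tray: square orange tray with a single bay, fixed to the bench: outside 92 x 92 mm, walls 4 mm thick and 22 mm high, open top, floor 4 mm above the bench, bay 84 x 84 mm inside, centred. Origin: centre of its underside. May stand at any yaw.
- reagent_bottle: bystander: round brown glass bottle with a black cap, 68 mm diameter, 150 mm tall, loose on the bench beside the work, not to be disturbed. Origin: centre of its underside.
- beaker: bystander: open glass beaker, 70 mm diameter at the rim, 85 mm tall, loose on the bench beside the work, not to be disturbed. Origin: centre of its underside.
There are look-alikes about, which are no part of the job. Leave any yellow look-alike of the tube_b alone.

How it is judged:
By the outcome, as a careful person would: the job done as asked, in the order asked, and still so for the second after the job is handed in, with the robot touching nothing.
It also fails if it takes over 144 s, if anything falls off the work surface, if the arm or the gripper's body presses on something with over 40 N, if the wrist force passes 120 N, or if a joint passes its speed limit or range.

## Robot

A 6-joint arm with a two-finger parallel gripper is mounted at the origin on the work surface. World frame = base frame: x ahead of the robot, y to its left, z up, the work surface at z = 0. Lengths are in mm, angles in rad, forces in N, time in s.
With the tool pointing down it reaches from about 325 to 1000 mm from the base axis. Payload 5.1 kg.
Tool frame: the origin (TCP) lies between the finger pads; the fingertips stand 11 mm ahead of it and the grasp point (between the pads) lies 8 mm behind it; z points along the fingers, y is the direction in which the jaws open and shut (so a half turn about z gives the same grasp; the last joint's range is limited). The gripper opens to 85 mm and grips with 20 to 120 N. Pads are 22 mm wide; open, the fingers measure 114 mm over their backs; the gripper's body (76 mm by 85 mm) begins 54 mm behind the grasp point. The pads swing forward as they close: fully open they stand 13 mm farther back than shut.
Start: joints at [1.195, 0.124, 1.65, -0, 1.367, -0.083], TCP at [187.633, 622.317, 242.322] pointing down, gripper open.
Joint ranges: [-2.61, 2.61], [-1.02, 2.33], [0.03, 2.71], [-1.35, 4.49], [0.32, 2.68], [-2.91, 2.91]. Speed limits (rad/s): [2.57, 2.57, 3.14, 3.14, 3.14, 3.14].

## Interface

Orientations are given as a unit quaternion [x, y, z, w].
In Python, from cell import * gives the robot as it stands.
- The arm moves only by the shell command python3 -m inch 'ROWS' [FORCE]. ROWS is JSON, a list of rows, each a list of 3 entries, a list of its own where there are three numbers: the shift along the tool's x, y, z in mm, then the turn, a rotation vector about the tool's x, y, z in rad, then the opening in per cent of the stroke, from 0 (shut) to 100 (fully open). A call has 1 to 20 rows; each row shifts and turns the commanded pose from where the row before left it, along the tool's axes as they then stand; what a row does not reach is not made up. A row lasts 1/8 s, in which the tool goes at most 62.5 mm and 10.7 degrees, less where a joint would pass 70% of its speed; a pose out of reach is approached as far as the arm can. A call is refused whole if a number of a shift passes 62.5 or a number of a turn 0.188, either way. A call with a gripper value outside its range is refused whole. The fingers move at their own pace and stop on an object; FORCE is the grip in N (left out, the last holds). Time passes only in rows, so rows that do not move let the fingers close. It gives the time, the measured TCP pose, the force and the opening at its end, in the units of the state.
- observe(): the state, without advancing time (a new reading comes with each control period).
- capture(name): name is "scene" or "top" or "wrist"; returns (picture, depth): 480x640x3 uint8, red, green, blue; 480x640 float32, mm along the optical axis (not along the pixel's ray), 0 where there is no reading.
- camera_model(name): a dict with "intrinsics" (3x3 intrinsics, pixels), "dist" ([k1, k2, p1, p2, k3] as OpenCV has them; the pictures are not rectified), "world_from_camera" (4x4, takes a point from camera to world coordinates); the wrist camera has in their place "mount" (4x4, takes a point from camera to tool coordinates, whose origin is the TCP and whose axes are the flange's). Camera axes: x right, y down, z forward; pixel columns grow to the right and rows downward; lengths in mm; the calibration is good to about 2 mm. A picture is of the moment at which its call begins: read the wrist's pose just before it. camera_model takes no time and is no camera call.
- sign_off(): hands the job in, once; it reports no verdict.
The state is a dict: "clock": time; "joint_pos": joint angles; "qvel": joint speeds; "effort": joint torques, N m; "ee_pos": TCP position; "orientation": TCP orientation; "wrist_force": force on the tool from outside, world axes, zero at the start; "wrist_torque": the same for the moment, N m; "gripper_width": finger opening in mm.
Only numpy, scipy, OpenCV 4.12 (cv2) and the standard library are available. Lean on these libraries where they do the work, as an engineer would, in place of code of your own. Each camera call takes 0.05 s, during which the arm holds its last target.

## Working session

There is one attempt and no reset: what is moved stays moved. The work goes in short steps, Python scripts to look and compute and a shell command to move; the robot and the scene stay as the last step left them, time stands still between calls to the robot, and variables do not carry over. Pictures are saved under pics/ and viewed, and the job is handed in when it is done.

```bash
mkdir -p pics; ls
python3 - <<'E'
from cell import *
import cv2,numpy as np
print(observe())
for n in ["scene","top"]:
    p,d=capture(n); cv2.imwrite(f"pics/{n}0.png",cv2.cvtColor(p,cv2.COLOR_RGB2BGR)); np.save(f"pics/{n}0.npy",d)
    m=camera_model(n); print(n,m)
print(camera_model("wrist"))
E
```

```text
pics
{'clock': 0.0, 'joint_pos': array([ 1.19538291e+00,  1.24506199e-01,  1.65167727e+00,  5.26534684e-06,
        1.36748639e+00, -8.26068419e-02]), 'qvel': array([-0.00077697, -0.00195292,  0.00102968, -0.00049278,  0.00142903,
        0.00109412]), 'effort': array([-4.24258051e-04, -4.23631704e+01, -3.65440321e+01, -1.31992642e-04,
        7.49800878e-03,  8.79458128e-06]), 'ee_pos': array([187.43157766, 621.77829433, 241.05034554]), 'orientation': array([ 1.45881298e-01,  9.89301556e-01, -1.01090434e-03, -2.38288267e-04]), 'wrist_force': array([ 0.20189218, -0.32700571,  0.59910325]), 'wrist_torque': array([-0.06157306,  0.00616878, -0.01548438]), 'gripper_width': 85.50933121674508}
scene {'intrinsics': array([[501.04411786,   0.        , 321.97660278],
       [  0.        , 501.04411786, 239.77504531],
       [  0.        ,   0.        ,   1.        ]]), 'dist': array([-0.04761044,  0.        ,  0.        ,  0.        ,  0.        ]), 'world_from_camera': array([[-6.08139706e-01,  4.88606600e-01, -6.25643420e-01,
         1.17039657e+03],
       [ 7.93718070e-01,  3.61024793e-0
[... 739 characters left out ...]
0465e+03],
       [ 0.00000000e+00,  0.00000000e+00,  0.00000000e+00,
         1.00000000e+00]])}
{'intrinsics': array([[399.61346358,   0.        , 321.78055208],
       [  0.        , 399.61346358, 232.35097391],
       [  0.        ,   0.        ,   1.        ]]), 'dist': array([-0.04290575,  0.        ,  0.        ,  0.        ,  0.        ]), 'mount': array([[ 1.78236716e-03, -9.63362401e-01, -2.68197143e-01,
         6.76406799e+01],
       [ 9.99998389e-01,  1.77431280e-03,  2.72404291e-04,
        -9.52145297e-02],
       [ 2.13441572e-04, -2.68197197e-01,  9.63364011e-01,
        -1.32934620e+02],
       [ 0.00000000e+00,  0.00000000e+00,  0.00000000e+00,
         1.00000000e+00]])}
```

View pics/top0.png

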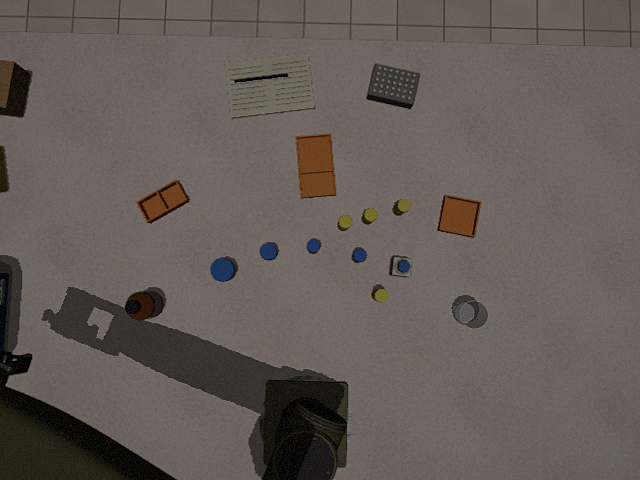

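View pics/scene0.png

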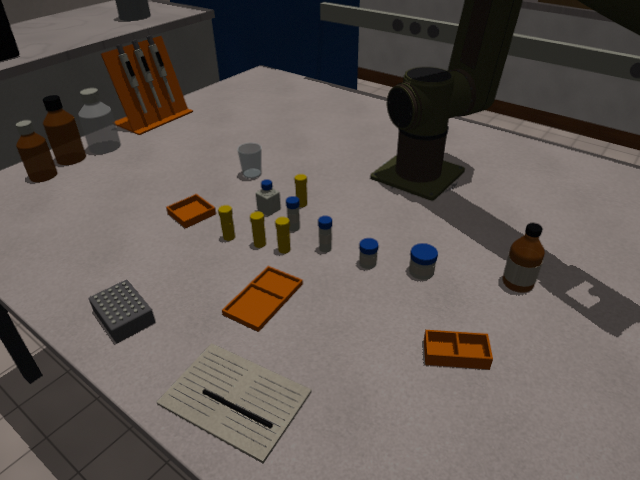

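The top view shows, in order, five blue-topped things: wide jar (223,269), narrow jar (269,251), tube (314,246), tube (360,255) and square bottle (401,266). The yellow look-alikes are at (345,222), (370,215), (403,206) and (380,295). The trays are the rack (163,201), jar tray (316,166) and bottle tray (459,216). The bystanders are the reagent bottle (140,306) and the beaker (466,312).

```bash
cat > h.py <<'E'
import cv2,numpy as np
from cell import *
from scipy.spatial.transform import Rotation as R
def ray_to_plane(m,uv,z,W=None):
    W=m["world_from_camera"] if W is None else W
    uv=np.asarray(uv,float).reshape(-1,1,2)
    n=cv2.undistortPoints(uv,m["intrinsics"],m["dist"]).reshape(-1,2)
    d=np.c_[n,np.ones(len(n))]@W[:3,:3].T; o=W[:3,3]
    return o+d*((z-o[2])/d[:,2])[:,None]
def blobs(p,lo,hi,amin):
    h=cv2.cvtColor(p,cv2.COLOR_RGB2HSV); mk=cv2.inRange(h,np.array(lo),np.array(hi))
    n,l,s,c=cv2.connectedComponentsWithStats(mk)
    return [(l==i).astype(np.uint8) for i in range(1,n) if s[i,4]>=amin]
def tool_W():
    s=observe(); T=np.eye(4); T[:3,:3]=R.from_quat(s["orientation"]).as_matrix(); T[:3,3]=s["ee_pos"]; return T
def project(m,P,W=None):
    W=m["world_from_camera"] if W is None else W
    V=np.linalg.inv(W); r=cv2.Rodrigues(V[:3,:3])[0]
    return cv2.projectPoints(np.asarray(P,float).reshape(-1,1,3),r,V[:3,3],m["intrinsics"],m["dist"])[0].reshape(-1,2)
E
python3 - <<'E'
from h import *
for n in ["top","scene"]:
    p=cv2.cvtColor(cv2.imread(f"pics/{n}0.png"),cv2.COLOR_BGR2RGB); d=np.load(f"pics/{n}0.npy"); m=camera_model(n)
    for nm,lo,hi,a in [("blue",(105,130,40),(125,255,255),60),("yellow",(22,120,40),(35,255,255),60),("orange",(5,150,60),(18,255,255),150)]:
        for b in blobs(p,lo,hi,a):
            v,u=np.nonzero(b); c=(u.mean(),v.mean()); 
            z=d[b>0]; uv=np.c_[u,v]
            n_=cv2.undistortPoints(uv.reshape(-1,1,2).astype(float),m["intrinsics"],m["dist"]).reshape(-1,2)
            P=(np.c_[n_,np.ones(len(u))]*z[:,None])@m["world_from_camera"][:3,:3].T+m["world_from_camera"][:3,3]
            P=P[z>0]
            top=P[P[:,2]>np.percentile(P[:,2],90)-6]
            print(n,nm,np.round(c),len(u),"med",np.round(np.median(P,0)),"top z %.0f"%np.percentile(P[:,2],90),"topc",np.round(top.mean(0),1),np.round(np.ptp(top,axis=0)))
E
```

```text
top blue [313. 246.] 134 med [437.  -6.  85.] top z 88 topc [437.8  -6.   85.9] [27. 29.  8.]
top blue [268. 251.] 222 med [423. 103.  58.] top z 61 topc [423.1 103.7  59. ] [39. 40. 11.]
top blue [359. 255.] 134 med [ 419. -117.   86.] top z 88 topc [ 418.8 -117.8   86.4] [29. 29. 10.]
top blue [222. 269.] 429 med [375. 214.  58.] top z 62 topc [375.6 214.7  59.1] [54. 55. 10.]
top blue [404. 266.] 104 med [ 395. -224.   85.] top z 88 topc [ 396.  -223.6   85.7] [24. 28. 10.]
top yellow [403. 205.] 147 med [ 542. -220.   85.] top z 88 topc [ 542.3 -221.2   85.7] [30. 31. 10.]
top yellow [370. 215.] 152 med [ 516. -141.   86.] top z 88 topc [ 517.9 -141.5   86. ] [32. 30.  9.]
top yellow [345. 222.] 153 med [497. -81.  85.] top z 88 topc [499.3 -80.4  85.9] [30. 29. 11.]
top yellow [381. 295.] 150 med [ 325. -171.   85.] top z 88 topc [ 324.7 -170.5   85.5] [29. 31.  9.]
top orange [316. 166.] 2109 med [652.  -7.   5.] top z 13 topc [647.6 -10.   11.4] [166. 104.  15.]
top orange [162. 201.] 902 med [547. 382.   6.] top z 31 topc [544.7 377.   30.6] [107. 124.  13.]
top orange [459. 
[... 915 characters left out ...]
8 med [ 223. -951.  102.] top z 240 topc [ 210.1 -992.1  248.7] [241.  44.  29.]
scene orange [ 59. 118.] 251 med [ 556. -903.  146.] top z 156 topc [ 553.  -909.2  154.8] [53. 40. 12.]
scene orange [ 30. 141.] 246 med [ 667. -877.  124.] top z 133 topc [ 662.5 -882.5  131.7] [54. 34. 11.]
scene orange [190. 209.] 561 med [ 523. -383.    8.] top z 25 topc [ 532.5 -369.1   23.5] [105. 105.   9.]
scene orange [533. 249.] 154 med [298. 415. 109.] top z 119 topc [292.  413.7 117.5] [29. 22.  9.]
scene orange [262. 297.] 2189 med [652.  -9.   6.] top z 16 topc [648.9  -3.3  15.2] [169. 108.  11.]
scene orange [457. 347.] 1100 med [537. 379.   6.] top z 32 topc [544.4 383.5  30.7] [110. 127.   8.]
```

Run:
```python
from h import *
from scipy.optimize import minimize
spec={"rack":(60,116,30,(544,380),0),"jar":(92,160,14,(648,-7),1.57),"bot":(92,92,22,(530,-372),0)}
def box(c,yaw,a,b,h):
    P=np.array([[sx*a/2,sy*b/2,z] for sx in(-1,1) for sy in(-1,1) for z in(0,h)]); Q=P.copy()
    Q[:,0]=c[0]+np.cos(yaw)*P[:,0]-np.sin(yaw)*P[:,1]; Q[:,1]=c[1]+np.sin(yaw)*P[:,0]+np.cos(yaw)*P[:,1]; return Q
S=4
for nm,(a,b,h,c0,_) in spec.items():
    for cam in ["top","scene"]:
        p=cv2.cvtColor(cv2.imread(f"pics/{cam}0.png"),cv2.COLOR_BGR2RGB); m=camera_model(cam)
        ctr=project(m,[[*c0,h/2]])[0]
        bl=[x for x in blobs(p,(3,120,30),(20,255,255),100) if np.hypot(*(np.array([np.nonzero(x)[1].mean(),np.nonzero(x)[0].mean()])-ctr))<20]
        pts=np.argwhere(sum(bl)>0)[:,::-1]
        hull=cv2.convexHull(((pts+0.0)).astype(np.float32))
        M=np.zeros((480*S,640*S),np.uint8); big=np.kron(sum(bl),np.ones((S,S),np.uint8)); 
        cs=cv2.convexHull(np.argwhere(big>0)[:,::-1].astype(np.int32)); cv2.fillPoly(M,[cs],1)
        x0,y0,w,hh=cv2.boundingRect(cs); x0-=60;y0-=60;w+=120;hh+=120; Mc=M[y0:y0+hh,x0:x0+w]
        def f(q):
            uv=project(m,box(q[:2]*1.0,q[2]/40,a,b,h)); uv=(uv+.5)*S-.5-[x0,y0]
            A=np.zeros_like(Mc); cv2.fillConvexPoly(A,cv2.convexHull(np.round(uv*16).astype(np.int32)),1,shift=4)
            return 1-(A&Mc).sum()/(A|Mc).sum()
        best=None
        for y in np.arange(-1.5,1.6,0.3):
            r=minimize(f,[*c0,y*40],method="Nelder-Mead",options=dict(initial_simplex=np.array([[*c0,y*40]]*4)+np.array([[0,0,0],[8,0,0],[0,8,0],[0,0,8]])))
            if best is None or r.fun<best.fun: best=r
        print(nm,cam,np.round(best.x[:2],1),"yaw %.3f"%(best.x[2]/40),"iou %.3f"%(1-best.fun))
p=cv2.imread("pics/top0.png")[185:320,190:490]; cv2.imwrite("pics/crop1.png",cv2.resize(p,None,fx=2.6,fy=2.6,interpolation=cv2.INTER_CUBIC))
p=cv2.imread("pics/scene0.png")[140:300,180:460]; cv2.imwrite("pics/crop2.png",cv2.resize(p,None,fx=2.8,fy=2.8,interpolation=cv2.INTER_CUBIC))
```

```text
rack top [545.6 381.5] yaw 0.548 iou 0.968
rack scene [541.8 380.9] yaw 0.542 iou 0.979
jar top [651.   -7.1] yaw -1.463 iou 0.984
jar scene [646.7  -8.9] yaw -1.452 iou 0.975
bot top [ 531.1 -377.2] yaw -0.163 iou 0.967
bot scene [ 524.5 -379. ] yaw -1.749 iou 0.973
```

View pics/crop1.png

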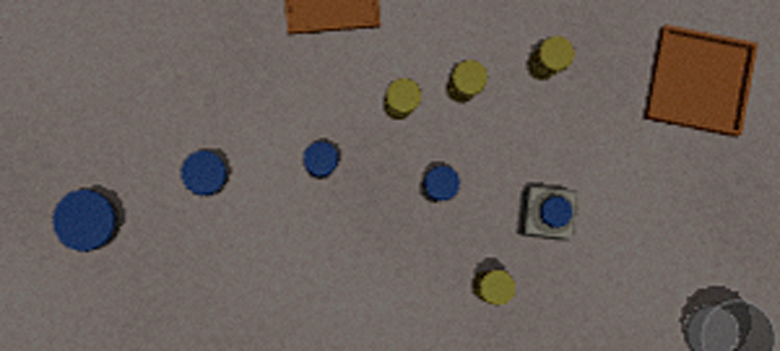

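View pics/crop2.png

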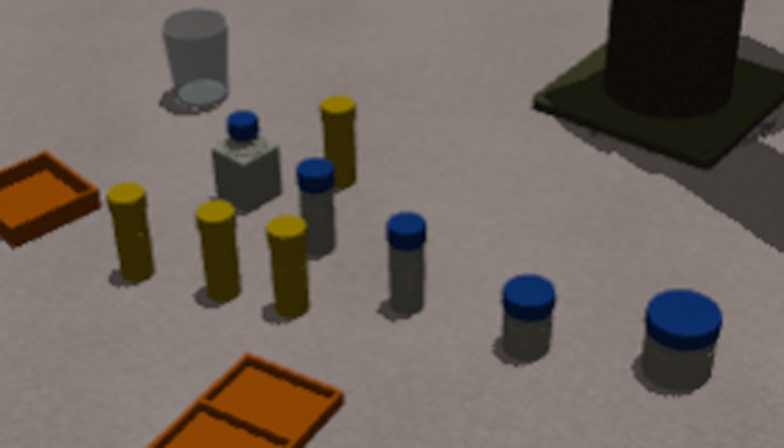

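Five wanted things and their decoys: blue-capped tubes at top-view (314,246) and (360,255), versus four yellow tubes at (345,222), (370,215), (403,206) and (381,295). The wide jar is (223,269), the narrow jar (269,251) and the square bottle (401,266). The crops confirm it: blue caps on white bodies are mine and the yellow ones are not. In the jar tray, the wider bay is on the far (+x) side. First I turn the jaws along the rack's x direction.

```bash
cat >> h.py <<'E'
def delta(x,y,z,jaw=None):
    """shift in tool axes to bring TCP to x,y,z; tool-z turn to bring jaw axis to world angle jaw"""
    s=observe(); T=tool_W(); v=T[:3,:3].T@(np.array([x,y,z])-T[:3,3])
    out="t=%.2f at %s shift %s"%(s["clock"],np.round(s["ee_pos"],1),np.round(v,1))
    ya=np.arctan2(T[1,1],T[0,1]); out+=" jaw %.3f tilt %s"%(ya,np.round(T[:2,2],4))
    if jaw is not None:
        d=(jaw-ya+np.pi/2)%np.pi-np.pi/2; out+=" turn z %.3f"%(-d)
    print(out,"q",np.round(s["joint_pos"],2),"grip %.1f"%s["gripper_width"],"F",np.round(s["wrist_force"],1))
E
python3 -m inch '[[[0,0,0],[0,0,0.184],65],[[0,0,0],[0,0,0.184],65],[[0,0,0],[0,0,0.184],65],[[0,0,0],[0,0,0.184],65],[[0,0,0],[0,0,0],65]]'
python3 -c "
from h import *
delta(438,-5,240,0.545)"
```

```text
clock: 0.72
ee_pos: [187.5, 622.0, 241.7]
orientation: [0.491, 0.871, -0.001, 0.0]
wrist_force: [-0.7, 0.3, -0.4]
gripper_width: 55.8
t=0.72 at [187.5 622.  241.7] shift [-666.1 -110.3    2.2] jaw 0.544 tilt [-0.0004 -0.001 ] turn z -0.001 q [ 1.2   0.12  1.65 -0.    1.37  0.65] grip 55.8 F [-0.7  0.3 -0.4]
```

```bash
python3 -m inch '[[[-30,-5,0],[0,0,0],65],[[-45,-7.5,0],[0,0,0],65],[[-45,-7.5,0],[0,0,0],65],[[-45,-7.5,0],[0,0,0],65],[[-45,-7.5,0],[0,0,0],65],[[-45,-7.5,0],[0,0,0],65],[[-45,-7.5,0],[0,0,0],65],[[-45,-7.5,0],[0,0,0],65],[[-45,-7.5,0],[0,0,0],65],[[-45,-7.5,0],[0,0,0],65],[[-45,-7.5,0],[0,0,0],65],[[-45,-7.5,0],[0,0,0],65],[[-45,-7.5,0],[0,0,0],65],[[-45,-7.5,0],[0,0,0],65],[[-40,-6.5,0],[0,0,0],65],[[-10,-1.5,0],[0,0,0],65],[[0,0,0],[0,0,0],65]]'
cat > wl.py <<'E'
from h import *
import sys
delta(438,-5,100,0.545)
T=tool_W(); p,d=capture("wrist"); m=camera_model("wrist"); W=T@m["mount"]
cv2.imwrite("pics/%s.png"%sys.argv[1],cv2.cvtColor(p,cv2.COLOR_RGB2BGR)); np.savez("pics/%s.npz"%sys.argv[1],d=d,W=W)
for b in blobs(p,(105,110,30),(125,255,255),300):
    v,u=np.nonzero(b); z=d[b>0]; k=z>0
    n_=cv2.undistortPoints(np.c_[u,v].reshape(-1,1,2).astype(float),m["intrinsics"],m["dist"]).reshape(-1,2)
    P=(np.c_[n_,np.ones(len(u))]*z[:,None])@W[:3,:3].T+W[:3,3]; P=P[k]
    if len(P)<50: continue
    t=P[P[:,2]>np.percentile(P[:,2],80)-5]; (c,r)=cv2.minEnclosingCircle(t[:,:2].astype(np.float32))
    print("blue px",round(u.mean()),round(v.mean()),len(u),"topz %.1f"%np.percentile(P[:,2],80),"circ",np.round(c,1),"r %.1f"%r,"mean",np.round(t.mean(0),1))
E
python3 wl.py w1
```

```text
clock: 2.85
ee_pos: [435.9, -4.4, 242.1]
orientation: [0.492, 0.871, 0.0, -0.0]
wrist_force: [-0.3, 0.3, -0.5]
gripper_width: 55.5
t=2.85 at [435.9  -4.4 242.1] shift [ -1.7   1.6 142.1] jaw 0.542 tilt [-0.0007  0.0006] turn z -0.003 q [-0.13 -0.38  2.1   0.    1.42 -0.68] grip 55.5 F [-0.3  0.3 -0.5]
blue px 380 77 2614 topz 59.9 circ [421.9 104.1] r 21.5 mean [421.8 103.9  59.3]
blue px 322 216 1511 topz 86.8 circ [436.7  -5.8] r 16.6 mean [436.4  -5.1  86.2]
```

View pics/w1.png

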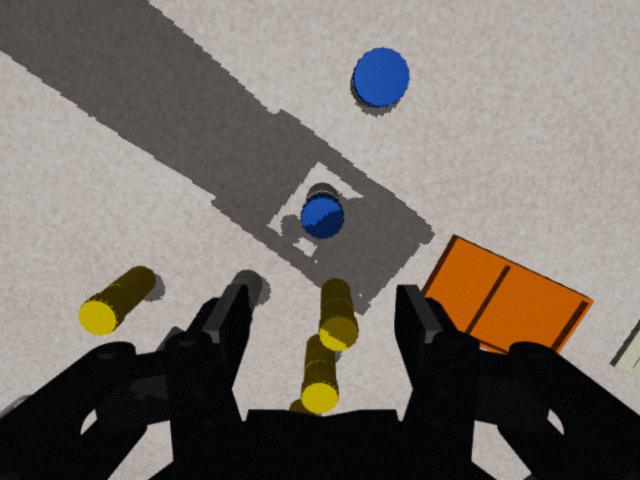

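The cap at wrist (322,216) reads (436.5,-5.3), top z 86.8, r 16.6. That agrees with the other views, so I descend so the pads centre on the cap (TCP z about 60).

```bash
python3 -m inch '[[[-1,0.8,30],[0,0,0],65],[[0,0,40],[0,0,0],65],[[0,0,40],[0,0,0],65],[[0,0,30],[0,0,0],65],[[0,0,20],[0,0,0],65],[[0,0,15],[0,0,0],65],[[0,0,7],[0,0,0],65],[[0,0,0],[0,0,0],65],[[0,0,0],[0,0,0],65]]' 30
python3 -c "
from h import *
delta(437,-5,60,0.545)"
```

```text
clock: 4.03
ee_pos: [437.9, -4.8, 61.2]
orientation: [0.492, 0.871, 0.0, 0.001]
wrist_force: [0.0, 0.1, -0.3]
gripper_width: 55.5
t=4.03 at [437.9  -4.8  61.2] shift [ 0.4 -0.9  1.2] jaw 0.542 tilt [ 0.0017 -0.0002] turn z -0.003 q [-0.13 -0.17  2.26  0.    1.04 -0.68] grip 55.5 F [ 0.   0.1 -0.3]
```

```bash
python3 -m inch '[[[0,0,0],[0,0,0],35],[[0,0,0],[0,0,0],30],[[0,0,0],[0,0,0],25],[[0,0,0],[0,0,0],25],[[0,0,0],[0,0,0],25],[[0,0,0],[0,0,0],25]]' 30; python3 wl.py w2
```

```text
clock: 4.78
ee_pos: [437.8, -5.0, 61.1]
orientation: [0.492, 0.871, 0.0, 0.001]
wrist_force: [-1.4, -0.8, 5.2]
gripper_width: 31.0
t=4.78 at [437.8  -5.   61.1] shift [ -0.1   0.2 -38.9] jaw 0.542 tilt [ 0.0011 -0.0004] turn z -0.003 q [-0.13 -0.17  2.26 -0.    1.05 -0.68] grip 31.0 F [-1.4 -0.8  5.2]
blue px 454 36 9558 topz 59.8 circ [422.2 103.9] r 21.6 mean [425.3  97.5  59.2]
blue px 322 339 9147 topz 86.8 circ [437.8  -5.3] r 17.1 mean [437.2  -3.5  86.2]
```

View pics/w2.png

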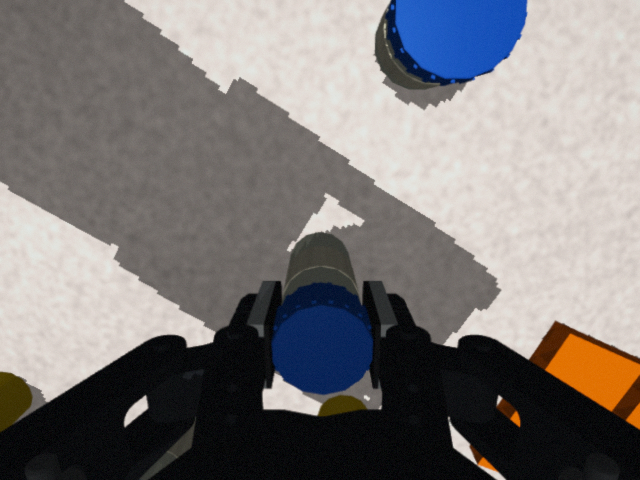

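The tube is held at 31 mm, with the cap centred between the pads at (322,339). Lifting.

```bash
python3 -m inch '[[[0,0,-10],[0,0,0],20],[[0,0,-30],[0,0,0],20],[[0,0,-40],[0,0,0],20],[[0,0,-40],[0,0,0],20],[[0,0,-15],[0,0,0],20],[[0,0,0],[0,0,0],20]]' 30
python3 -c "
from h import *
delta(529.2,404.9,195,0.545)"
```

```text
clock: 5.58
ee_pos: [437.5, -4.8, 195.8]
orientation: [0.492, 0.871, 0.0, 0.001]
wrist_force: [0.4, 0.5, -0.9]
gripper_width: 31.5
t=5.58 at [437.5  -4.8 195.8] shift [303.7 289.9   0.8] jaw 0.542 tilt [ 0.0015 -0.0001] turn z -0.003 q [-0.13 -0.34  2.15  0.    1.32 -0.68] grip 31.5 F [ 0.4  0.5 -0.9]
```

```bash
python3 -m inch '[[[8,8,0],[0,0,0],20],[[15,14,0],[0,0,0],20],[[27,26,0],[0,0,0],20],[[27,26,0],[0,0,0],20],[[27,26,0],[0,0,0],20],[[27,26,0],[0,0,0],20],[[27,25,0],[0,0,0],20],[[27,25,0],[0,0,0],20],[[27,26,0],[0,0,0],20],[[27,26,0],[0,0,0],20],[[25,24,0],[0,0,0],20],[[20,19,0],[0,0,0],20],[[12,12,0],[0,0,0],20],[[7.5,7,0],[0,0,0],20],[[0,0,0],[0,0,0],20],[[0,0,0],[0,0,0],20]]' 30
python3 -c "
from h import *
delta(529.2,404.9,195,0.545)
"
cat > wv.py <<'E'
from h import *
import sys
T=tool_W(); p,d=capture("wrist"); m=camera_model("wrist"); W=T@m["mount"]
cv2.imwrite("pics/%s.png"%sys.argv[1],cv2.cvtColor(p,cv2.COLOR_RGB2BGR)); np.savez("pics/%s.npz"%sys.argv[1],d=d,W=W)
E
python3 wv.py w3
```

```text
clock: 7.58
ee_pos: [529.0, 404.1, 195.2]
orientation: [0.492, 0.87, -0.0, -0.0]
wrist_force: [-0.6, -0.3, 0.3]
gripper_width: 31.2
t=7.58 at [529.  404.1 195.2] shift [0.6 0.6 0.2] jaw 0.541 tilt [-0.0003 -0.0004] turn z -0.004 q [ 0.57  0.19  1.66 -0.    1.3   0.03] grip 31.2 F [-0.6 -0.3  0.3]
```

View pics/w3.png

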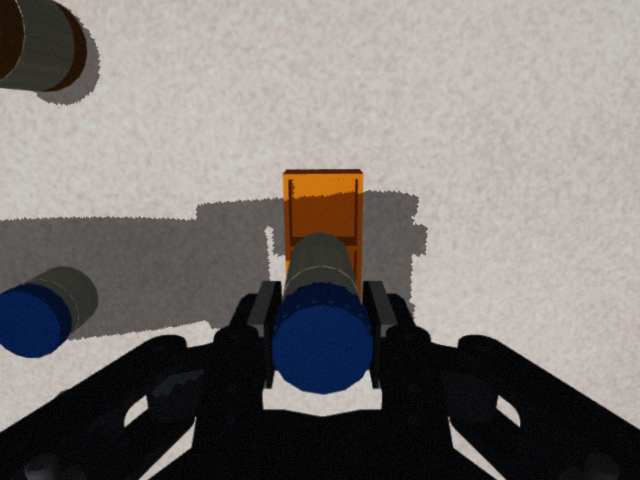

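```bash
cat > rk.py <<'E'
from h import *
import sys
n,cx,cy=sys.argv[1],float(sys.argv[2]),float(sys.argv[3])
p=cv2.imread(f"pics/{n}.png"); W=np.load(f"pics/{n}.npz")["W"]; m=camera_model("wrist")
h=[float(x) for x in sys.argv[4:]]  # a b z yaw
a,b,z,yaw=h; c,s=np.cos(yaw),np.sin(yaw)
P=[[cx+c*x-s*y,cy+s*x+c*y,z] for x,y in [(-a/2,-b/2),(a/2,-b/2),(a/2,b/2),(-a/2,b/2)]]
uv=project(m,P,W); cv2.polylines(p,[np.round(uv*8).astype(np.int32)],True,(0,255,0),1,cv2.LINE_AA,3)
T=tool_W()[:3,3]
for zz in (z,4): 
    q=project(m,[[T[0],T[1],zz]],W)[0]; print("TCP foot z",zz,np.round(q)); cv2.circle(p,tuple(int(v) for v in q),4,(255,0,255),-1)
print(np.round(uv)); cv2.imwrite(f"pics/{n}o.png",p)
E
python3 rk.py w3 543.7 381.2 60 116 30 0.545
```

```text
TCP foot z 30.0 [322. 213.]
TCP foot z 4 [322. 206.]
[[286. 314.]
 [359. 314.]
 [363. 172.]
 [282. 173.]]
```

View pics/w3o.png

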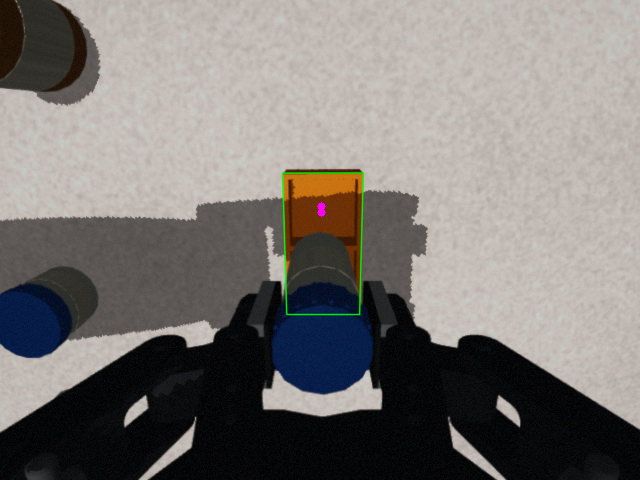

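The overlaid rack outline lies on the real rim at (283–363, 172–314), and the tube's foot point (322,206) is mid-bay. Lowering.

```bash
python3 -m inch '[[[0.6,0.6,15],[0,0,0],20],[[0,0,30],[0,0,0],20],[[0,0,30],[0,0,0],20],[[0,0,25],[0,0,0],20],[[0,0,15],[0,0,0],20],[[0,0,8],[0,0,0],20],[[0,0,3],[0,0,0],20],[[0,0,0],[0,0,0],20],[[0,0,0],[0,0,0],20]]' 30
python3 -c "
from h import *
delta(529.2,404.9,65,0.545)
"
```

```text
clock: 8.75
ee_pos: [529.9, 406.0, 70.4]
orientation: [0.492, 0.871, 0.001, 0.0]
wrist_force: [-0.4, 0.2, 0.1]
gripper_width: 31.3
t=8.75 at [529.9 406.   70.4] shift [-0.6 -1.2  5.4] jaw 0.542 tilt [0.0016 0.001 ] turn z -0.003 q [ 0.57  0.31  1.73 -0.    1.09  0.03] grip 31.3 F [-0.4  0.2  0.1]
```

```bash
python3 -m inch '[[[-0.5,-1,2],[0,0,0],20],[[0,0,1.5],[0,0,0],20],[[0,0,0],[0,0,0],20]]' 30;python3 -m inch '[[[0,0,1],[0,0,0],20],[[0,0,0],[0,0,0],20]]' 30
```

```text
clock: 9.12
ee_pos: [528.6, 404.5, 65.6]
orientation: [0.492, 0.871, -0.0, -0.0]
wrist_force: [-0.3, 0.1, -0.4]
gripper_width: 31.1
clock: 9.38
ee_pos: [528.8, 404.7, 65.2]
orientation: [0.492, 0.871, 0.0, 0.0]
wrist_force: [-0.4, 0.2, 1.9]
gripper_width: 31.0
```

```bash
python3 -m inch '[[[0,0,0.5],[0,0,0],20],[[0,0,0],[0,0,0],40],[[0,0,0],[0,0,0],45],[[0,0,0],[0,0,0],55],[[0,0,0],[0,0,0],60],[[0,0,0],[0,0,0],60]]' 30; python3 wv.py w4;python3 -m inch '[[[0,0,-10],[0,0,0],60],[[0,0,-30],[0,0,0],60],[[0,0,-40],[0,0,0],60],[[0,0,-40],[0,0,0],60],[[0,0,-15],[0,0,0],60],[[0,0,0],[0,0,0],60]]'; python3 -c "
from h import *
delta(418.4,-117,195,0.545)
p,d=capture('scene');cv2.imwrite('pics/s1.png',cv2.cvtColor(p,cv2.COLOR_RGB2BGR))"
```

```text
clock: 10.12
ee_pos: [528.7, 404.7, 64.2]
orientation: [0.492, 0.871, -0.0, 0.0]
wrist_force: [0.1, -0.0, -0.3]
gripper_width: 51.5
clock: 10.92
ee_pos: [529.2, 405.0, 200.7]
orientation: [0.492, 0.871, 0.001, 0.001]
wrist_force: [0.0, 0.6, -0.3]
gripper_width: 51.4
t=10.93 at [529.2 405.  200.7] shift [-390.  -364.2    4.7] jaw 0.542 tilt [0.0022 0.0014] turn z -0.003 q [ 0.57  0.19  1.65 -0.    1.3   0.03] grip 51.4 F [ 0.   0.6 -0.3]
```

View pics/w4.png

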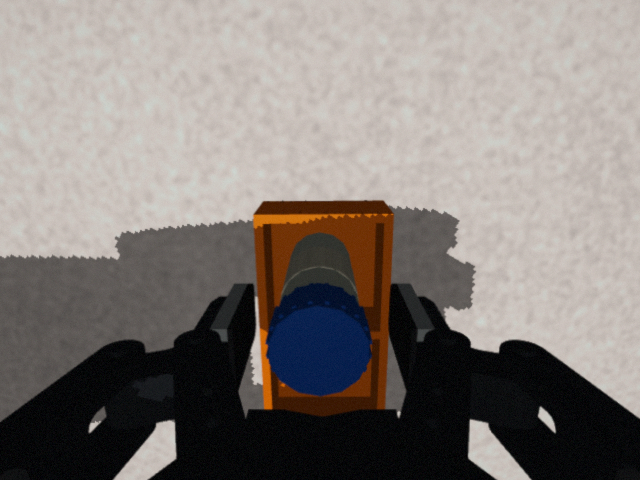

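View pics/s1.png

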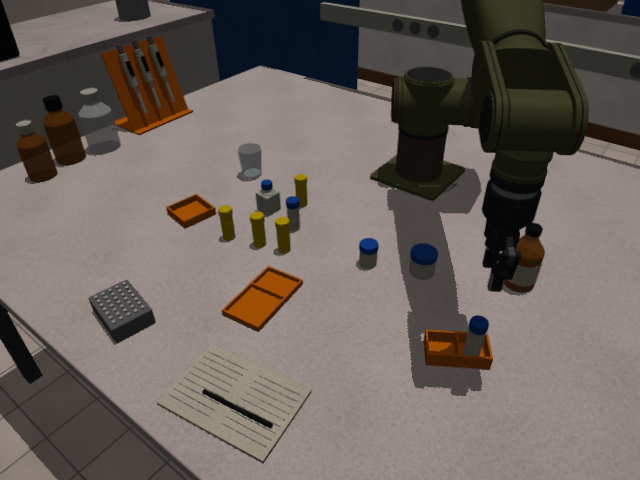

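The tube stands upright in the rack's +y bay (scene (475,340)). Now the second blue tube.

```bash
python3 -m inch '[[[-15,-14,0],[0,0,0],60],[[-33,-31,0],[0,0,0],60],[[-33,-31,0],[0,0,0],60],[[-33,-31,0],[0,0,0],60],[[-33,-31,0],[0,0,0],60],[[-33,-31,0],[0,0,0],60],[[-33,-31,0],[0,0,0],60],[[-33,-31,0],[0,0,0],60],[[-33,-31,0],[0,0,0],60],[[-33,-31,0],[0,0,0],60],[[-33,-31,0],[0,0,0],60],[[-30,-27,0],[0,0,0],60],[[-15,-13,0],[0,0,0],60],[[0,0,0],[0,0,0],60],[[0,0,0],[0,0,0],60]]'
python3 wl.py w5;  python3 -c "
from h import *
delta(418,-117,61,0.545)"
```

```text
clock: 12.85
ee_pos: [417.2, -116.7, 198.2]
orientation: [0.492, 0.871, 0.0, -0.001]
wrist_force: [-0.7, 0.2, 0.9]
gripper_width: 51.0
t=12.85 at [ 417.2 -116.7  198.2] shift [84.9 75.5 98.2] jaw 0.542 tilt [-0.0018  0.001 ] turn z -0.003 q [-0.4  -0.35  2.16  0.    1.34 -0.94] grip 51.0 F [-0.7  0.2  0.9]
blue px 321 232 2063 topz 86.8 circ [ 417.5 -118.7] r 16.6 mean [ 417.1 -118.    86.2]
t=12.90 at [ 417.5 -116.5  198.4] shift [ -0.8   0.3 137.4] jaw 0.543 tilt [-0.0013  0.0008] turn z -0.002 q [-0.4  -0.35  2.16  0.    1.34 -0.94] grip 51.0 F [-0.5  1.1 -0.4]
```

View pics/w5.png

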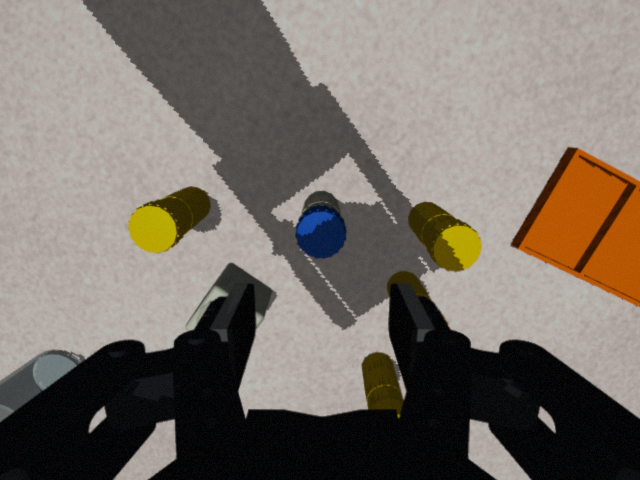

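The blue cap at (321,232) lies between the jaws' planes. The yellow tubes at (153,228) and (456,247) stay outside them.

```bash
python3 -m inch '[[[-1,-0.4,20],[0,0,0],60],[[0,0,35],[0,0,0],60],[[0,0,35],[0,0,0],60],[[0,0,25],[0,0,0],60],[[0,0,14],[0,0,0],60],[[0,0,7],[0,0,0],60],[[0,0,1],[0,0,0],60],[[0,0,0],[0,0,0],60]]' 30
python3 -m inch '[[[0,0,0],[0,0,0],35],[[0,0,0],[0,0,0],30],[[0,0,0],[0,0,0],25],[[0,0,0],[0,0,0],25],[[0,0,0],[0,0,0],25],[[0,0,0],[0,0,0],25]]' 30; python3 wv.py w6
```

```text
clock: 13.9
ee_pos: [418.9, -118.5, 63.3]
orientation: [0.492, 0.871, 0.0, 0.001]
wrist_force: [0.3, 0.1, -0.2]
gripper_width: 51.2
clock: 14.65
ee_pos: [418.9, -118.7, 63.2]
orientation: [0.492, 0.871, -0.0, 0.001]
wrist_force: [-1.0, -0.2, 6.5]
gripper_width: 31.2
```

View pics/w6.png

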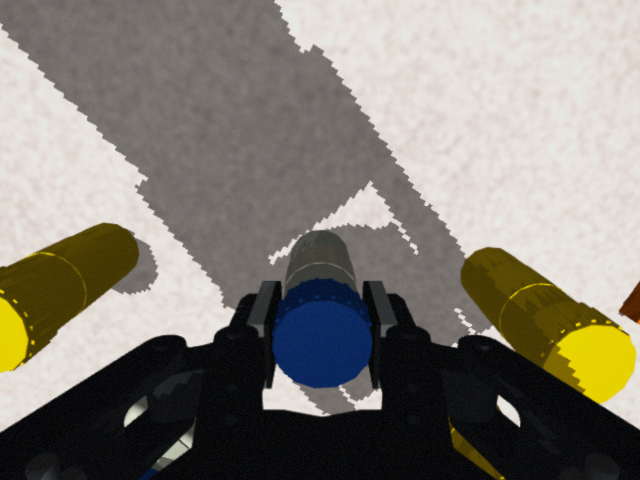

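Held at 31.2 mm with the cap at (322,343). Lifting, then on to the rack's other bay at (558.2,357.2).

```bash
python3 -m inch '[[[0,0,-10],[0,0,0],20],[[0,0,-30],[0,0,0],20],[[0,0,-40],[0,0,0],20],[[0,0,-40],[0,0,0],20],[[0,0,-15],[0,0,0],20],[[0,0,0],[0,0,0],20]]' 30
python3 -c "
from h import *
delta(558.2,357.2,198,0.545)"
```

```text
clock: 15.45
ee_pos: [418.5, -118.3, 197.7]
orientation: [0.492, 0.871, 0.0, 0.001]
wrist_force: [-0.3, -0.2, -1.2]
gripper_width: 31.4
t=15.45 at [ 418.5 -118.3  197.7] shift [ 3.353e+02  3.650e+02 -3.000e-01] jaw 0.542 tilt [ 0.0014 -0.0005] turn z -0.003 q [-0.4  -0.35  2.16  0.    1.33 -0.94] grip 31.4 F [-0.3 -0.2 -1.2]
```

```bash
python3 -m inch '[[[8,9,0],[0,0,0],20],[[16,17,0],[0,0,0],20],[[28,30.5,0],[0,0,0],20],[[28,30.5,0],[0,0,0],20],[[28,30.5,0],[0,0,0],20],[[28,30.5,0],[0,0,0],20],[[28,30.5,0],[0,0,0],20],[[28,30.5,0],[0,0,0],20],[[28,30.5,0],[0,0,0],20],[[28,30.5,0],[0,0,0],20],[[28,30.5,0],[0,0,0],20],[[25,27,0],[0,0,0],20],[[18,20,0],[0,0,0],20],[[11,12,0],[0,0,0],20],[[5,5.5,0],[0,0,0],20],[[0,0,0],[0,0,0],20],[[0,0,0],[0,0,0],20]]' 30
python3 -c "
from h import *
delta(558.2,357.2,69,0.545)
"; python3 wv.py w7;python3 rk.py w7 543.7 381.2 60 116 30 0.545
```

```text
clock: 17.58
ee_pos: [558.0, 356.2, 197.2]
orientation: [0.492, 0.87, -0.0, -0.0]
wrist_force: [0.7, -1.1, -0.1]
gripper_width: 31.0
t=17.57 at [558.  356.2 197.2] shift [  0.7   0.7 128.2] jaw 0.541 tilt [-0.0002 -0.0004] turn z -0.004 q [ 0.49  0.18  1.66 -0.    1.3  -0.05] grip 31.0 F [ 0.7 -1.1 -0.1]
TCP foot z 30.0 [322. 212.]
TCP foot z 4 [322. 205.]
[[285. 249.]
 [361. 248.]
 [364.  94.]
 [280.  94.]]
```

View pics/w7o.png

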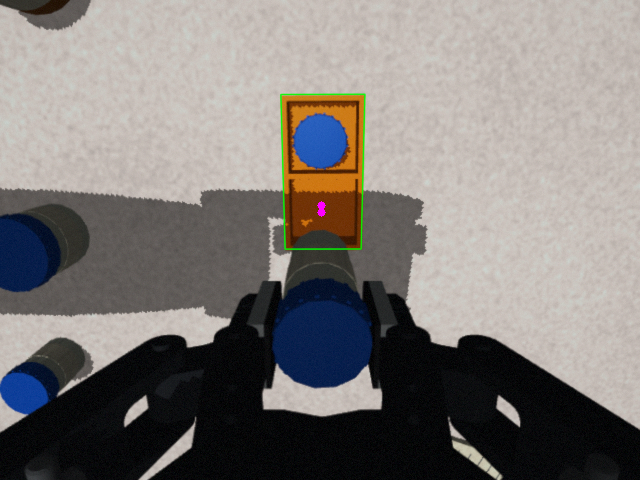

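The outline matches again. The first tube stands in the upper bay (320,140), and the foot point (322,205) is in the lower bay. Lowering.

```bash
python3 -m inch '[[[0.3,0,15],[0,0,0],20],[[0,0,30],[0,0,0],20],[[0,0,30],[0,0,0],20],[[0,0,25],[0,0,0],20],[[0,0,15],[0,0,0],20],[[0,0,8],[0,0,0],20],[[0,0,2],[0,0,0],20],[[0,0,0],[0,0,0],20],[[0,0,0],[0,0,0],20]]' 30
python3 -m inch '[[[0,0,1],[0,0,0],20],[[0,0,0],[0,0,0],20]]' 30
```

```text
clock: 18.75
ee_pos: [558.6, 357.6, 73.5]
orientation: [0.492, 0.871, 0.001, 0.001]
wrist_force: [-0.0, 0.9, -0.4]
gripper_width: 31.2
clock: 19.0
ee_pos: [558.0, 357.3, 71.5]
orientation: [0.492, 0.871, 0.0, 0.0]
wrist_force: [-1.0, -0.5, -0.9]
gripper_width: 30.8
```

```bash
python3 -m inch '[[[0,0,2],[0,0,0],20],[[0,0,1],[0,0,0],20],[[0,0,0],[0,0,0],20]]' 30
python3 -m inch '[[[0,0,1],[0,0,0],20],[[0,0,0],[0,0,0],20]]' 30
```

```text
clock: 19.38
ee_pos: [557.8, 357.2, 68.1]
orientation: [0.492, 0.871, -0.0, -0.0]
wrist_force: [1.3, 0.3, -0.6]
gripper_width: 31.1
clock: 19.62
ee_pos: [558.0, 357.3, 67.4]
orientation: [0.492, 0.871, 0.0, 0.0]
wrist_force: [0.7, -0.1, -0.2]
gripper_width: 31.0
```

```bash
python3 -m inch '[[[0,0,1],[0,0,0],20],[[0,0,0],[0,0,0],20],[[0,0,0],[0,0,0],20]]' 30
```

```text
clock: 20.0
ee_pos: [558.2, 357.4, 67.3]
orientation: [0.492, 0.871, 0.0, 0.0]
wrist_force: [-2.3, -0.9, 5.0]
gripper_width: 30.7
```

Contact with the bay floor (5 N). Releasing and rising.

```bash
python3 -m inch '[[[0,0,0],[0,0,0],40],[[0,0,0],[0,0,0],45],[[0,0,0],[0,0,0],55],[[0,0,0],[0,0,0],60],[[0,0,0],[0,0,0],60],[[0,0,-10],[0,0,0],60],[[0,0,-30],[0,0,0],60],[[0,0,-40],[0,0,0],75],[[0,0,-40],[0,0,0],100],[[0,0,-15],[0,0,0],100],[[0,0,0],[0,0,0],100]]' 30; python3 wv.py w8; python3 -c "
from h import *
delta(375.5,216.3,200,0.0)"
```

```text
clock: 21.38
ee_pos: [558.5, 357.5, 202.7]
orientation: [0.492, 0.871, 0.001, 0.001]
wrist_force: [-0.3, -0.0, -1.5]
gripper_width: 85.3
t=21.43 at [557.6 357.1 200.6] shift [ -26.7 -228.6    0.8] jaw 0.542 tilt [-0.0007 -0.0004] turn z 0.542 q [ 0.49  0.18  1.66 -0.    1.3  -0.05] grip 85.5 F [ 0.4  0.2 -0.8]
```

View pics/w8.png

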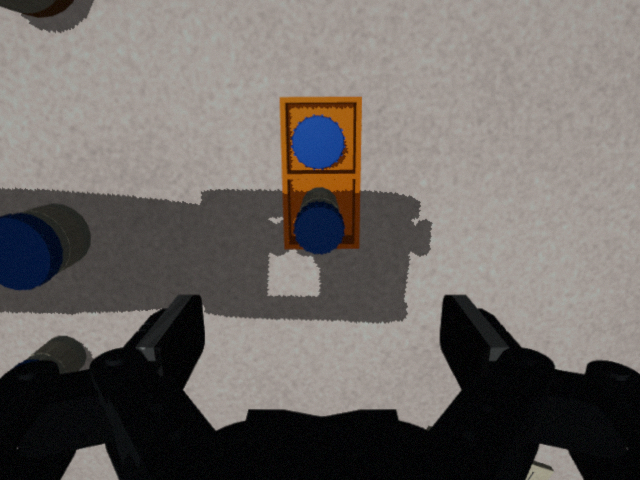

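Both tubes stand in their bays (caps at (319,142) and (319,227)). Next is the wide jar: I turn the jaws to the jar tray's x direction (1.684 rad).

```bash
python3 -m inch '[[[0,0,0],[0,0,-0.185],100],[[0,0,0],[0,0,-0.185],100],[[0,0,0],[0,0,-0.185],100],[[0,0,0],[0,0,-0.185],100],[[0,0,0],[0,0,-0.185],100],[[0,0,0],[0,0,-0.185],100],[[0,0,0],[0,0,-0.032],100],[[0,0,0],[0,0,0],100]]' 40; python3 -c "
from h import *
delta(375.5,216.3,180,1.684)"
```

```text
clock: 22.42
ee_pos: [557.3, 356.9, 199.6]
orientation: [-0.055, 0.998, -0.001, -0.001]
wrist_force: [0.1, -0.3, 0.3]
gripper_width: 85.3
t=22.43 at [557.3 356.9 199.6] shift [ 196.3 -119.6   20.2] jaw 1.682 tilt [-0.0023 -0.0012] turn z -0.002 q [ 0.49  0.18  1.66 -0.    1.3  -1.19] grip 85.3 F [ 0.1 -0.3  0.3]
```

```bash
python3 -m inch '[[[14,-8.5,0],[0,0,0],100],[[28,-17,3],[0,0,0],100],[[28,-17,3],[0,0,0],100],[[28,-17,3],[0,0,0],100],[[28,-17,3],[0,0,0],100],[[28,-17,3],[0,0,0],100],[[25,-15,3],[0,0,0],100],[[14,-8.5,2],[0,0,0],100],[[3,-2,0],[0,0,0],100],[[0,0,0],[0,0,0],100],[[0,0,0],[0,0,0],100]]' 40; python3 wl.py w9; python3 -c "
from h import *
delta(375.5,216.3,42,1.684)"
```

```text
clock: 23.8
ee_pos: [377.2, 217.2, 181.6]
orientation: [-0.056, 0.998, 0.0, 0.0]
wrist_force: [0.5, 0.6, 1.3]
gripper_width: 85.7
t=23.80 at [377.2 217.2 181.6] shift [ -35.4 -227.6   81.5] jaw 1.684 tilt [0.0003 0.0002] turn z 1.139 q [ 0.4  -0.33  2.17  0.    1.3  -1.28] grip 85.7 F [0.5 0.6 1.3]
blue px 320 220 5920 topz 59.9 circ [373.9 215.9] r 29.5 mean [373.1 215.6  59.3]
blue px 156 268 3138 topz 59.8 circ [422.2 104.9] r 21.6 mean [421.1 105.5  59.2]
blue px 553 463 1204 topz 90.7 circ [460.7 342.9] r 106.1 mean [523.7 400.5  91.7]
t=23.85 at [377.1 217.2 181.5] shift [  1.7  -0.7 139.5] jaw 1.684 tilt [0.     0.0001] turn z -0.000 q [ 0.4  -0.33  2.17  0.    1.3  -1.28] grip 85.4 F [ 0.5 -0.2  0.8]
```

View pics/w9.png

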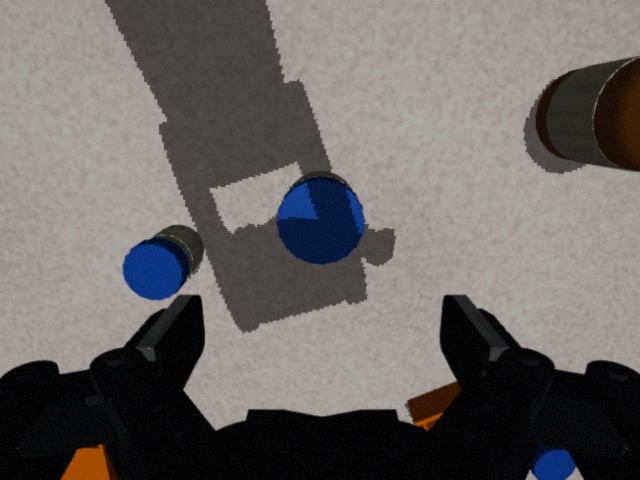

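The wide jar lid (320,220) has r 29.5 and is centred between the jaws. The narrow jar (156,268) is outside the left finger.

```bash
python3 -m inch '[[[2.4,-1,20],[0,0,0],100],[[0,0,35],[0,0,0],100],[[0,0,35],[0,0,0],100],[[0,0,25],[0,0,0],100],[[0,0,15],[0,0,0],100],[[0,0,7],[0,0,0],100],[[0,0,2],[0,0,0],100],[[0,0,0],[0,0,0],100]]' 40; python3 -c "
from h import *
delta(374.8,216,42,1.684)"; python3 wv.py w10
```

```text
clock: 24.85
ee_pos: [375.0, 215.9, 43.1]
orientation: [-0.057, 0.998, 0.0, 0.001]
wrist_force: [0.2, 0.8, 0.1]
gripper_width: 85.0
t=24.85 at [375.  215.9  43.1] shift [0.2 0.1 1.1] jaw 1.684 tilt [0.0014 0.0006] turn z 0.000 q [ 0.4  -0.15  2.28  0.    1.01 -1.29] grip 85.0 F [0.2 0.8 0.1]
```

View pics/w10.png

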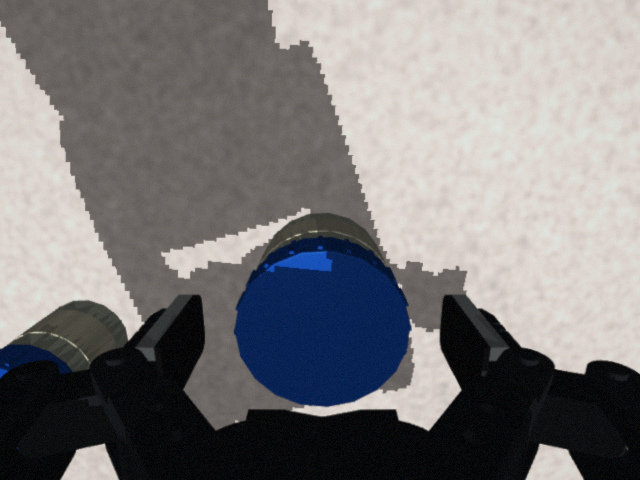

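The lid is centred between the open jaws. Closing.

```bash
python3 -m inch '[[[0,0,0],[0,0,0],75],[[0,0,0],[0,0,0],65],[[0,0,0],[0,0,0],58],[[0,0,0],[0,0,0],55],[[0,0,0],[0,0,0],55],[[0,0,0],[0,0,0],55]]' 40; python3 wv.py w11
```

```text
clock: 25.65
ee_pos: [375.0, 215.9, 43.2]
orientation: [-0.057, 0.998, 0.0, 0.001]
wrist_force: [-1.2, -0.1, 6.1]
gripper_width: 56.6
```

View pics/w11.png

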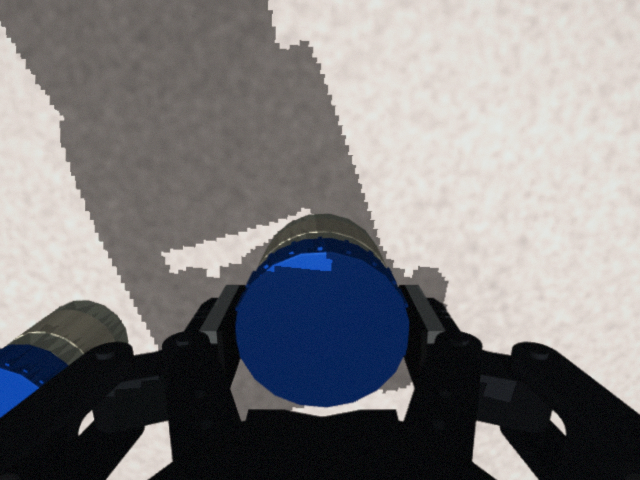

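```bash
python3 -m inch '[[[0,0,-8],[0,0,0],48],[[0,0,-25],[0,0,0],48],[[0,0,-35],[0,0,0],48],[[0,0,-35],[0,0,0],48],[[0,0,-20],[0,0,0],48],[[0,0,0],[0,0,0],48]]' 40
python3 -c "
from h import *
delta(679.8,-4.5,165,1.684)"
```

```text
clock: 26.45
ee_pos: [375.2, 216.0, 167.0]
orientation: [-0.057, 0.998, 0.001, 0.002]
wrist_force: [-0.2, -0.4, -1.8]
gripper_width: 56.6
t=26.45 at [375.2 216.  167. ] shift [-277.7 -253.5    2.7] jaw 1.684 tilt [0.0034 0.0014] turn z 0.000 q [ 0.4  -0.33  2.19  0.    1.27 -1.29] grip 56.6 F [-0.2 -0.4 -1.8]
```

```bash
python3 -m inch '[[[-8,-7,0],[0,0,0],48],[[-16,-15,0],[0,0,0],48],[[-27,-24.5,0],[0,0,0],48],[[-27,-24.5,0],[0,0,0],48],[[-27,-24.5,0],[0,0,0],48],[[-27,-24.5,0],[0,0,0],48],[[-27,-24.5,0],[0,0,0],48],[[-27,-24.5,0],[0,0,0],48],[[-27,-24.5,0],[0,0,0],48],[[-25,-23,0],[0,0,0],48],[[-20,-18,0],[0,0,0],48],[[-13,-12,0],[0,0,0],48],[[-6.5,-7,0],[0,0,0],48],[[0,0,0],[0,0,0],48],[[0,0,0],[0,0,0],48]]' 40
python3 wv.py w12;python3 rk.py w12 649 -8 92 160 14 -1.458; python3 -c "
from h import *
delta(679.8,-4.5,47,1.684)"
```

```text
clock: 28.32
ee_pos: [678.2, -4.4, 165.2]
orientation: [-0.057, 0.998, 0.0, -0.0]
wrist_force: [0.1, -0.1, -0.3]
gripper_width: 56.6
TCP foot z 14.0 [322. 217.]
TCP foot z 4 [322. 214.]
[[391.  57.]
 [253.  57.]
 [261. 282.]
 [381. 282.]]
t=28.38 at [678.2  -4.3 165.3] shift [ -1.6  -0.4 118.3] jaw 1.685 tilt [-0.0003  0.0001] turn z 0.001 q [-0.09  0.24  1.65  0.    1.25 -1.77] grip 57.0 F [-0.3  0.2 -0.7]
```

View pics/w12o.png

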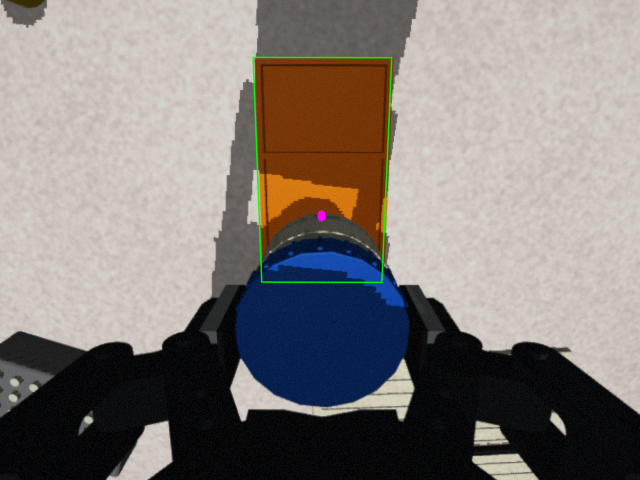

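The outline fits the rim, the divider is at row 152, and the foot point (322,214) is in the wider (far) bay. Lowering.

```bash
python3 -m inch '[[[-1.5,0,15],[0,0,0],48],[[0,0,28],[0,0,0],48],[[0,0,28],[0,0,0],48],[[0,0,22],[0,0,0],48],[[0,0,14],[0,0,0],48],[[0,0,6],[0,0,0],48],[[0,0,2],[0,0,0],48],[[0,0,0],[0,0,0],48],[[0,0,0],[0,0,0],48]]'
python3 -m inch '[[[0,0,1],[0,0,0],48],[[0,0,0],[0,0,0],48]]'
```

```text
clock: 29.5
ee_pos: [680.9, -4.8, 51.4]
orientation: [-0.057, 0.998, -0.0, 0.001]
wrist_force: [-0.3, -0.5, -0.7]
gripper_width: 56.6
clock: 29.75
ee_pos: [680.3, -4.8, 49.5]
orientation: [-0.057, 0.998, -0.0, 0.0]
wrist_force: [-0.6, 1.1, -0.2]
gripper_width: 56.4
```

```bash
python3 -m inch '[[[0,0,1],[0,0,0],48],[[0,0,0],[0,0,0],48],[[0,0,0],[0,0,0],48]]'
python3 -m inch '[[[0,0,1],[0,0,0],48],[[0,0,0],[0,0,0],48],[[0,0,0],[0,0,0],48]]'
```

```text
clock: 30.12
ee_pos: [680.2, -4.8, 48.3]
orientation: [-0.057, 0.998, -0.0, -0.0]
wrist_force: [-0.6, 0.7, -1.1]
gripper_width: 56.7
clock: 30.5
ee_pos: [680.2, -4.7, 47.3]
orientation: [-0.057, 0.998, 0.0, -0.0]
wrist_force: [-0.1, -0.0, -2.0]
gripper_width: 56.8
```

```bash
python3 -m inch '[[[0,0,1],[0,0,0],48],[[0,0,0],[0,0,0],48],[[0,0,0],[0,0,0],48]]'
```

```text
clock: 30.88
ee_pos: [680.4, -4.7, 47.3]
orientation: [-0.057, 0.998, -0.0, 0.0]
wrist_force: [-4.2, 0.2, 6.1]
gripper_width: 56.5
```

Contact. Release, rise and look.

```bash
python3 -m inch '[[[0,0,0],[0,0,0],72],[[0,0,0],[0,0,0],78],[[0,0,0],[0,0,0],90],[[0,0,0],[0,0,0],95],[[0,0,0],[0,0,0],95],[[0,0,-10],[0,0,0],95],[[0,0,-30],[0,0,0],95],[[0,0,-40],[0,0,0],95],[[0,0,-35],[0,0,0],80],[[0,0,-10],[0,0,0],80],[[0,0,0],[0,0,0],80]]' 40; python3 wv.py w13; python3 -c "
from h import *
delta(422.8,105,165,1.684)"
```

```text
clock: 32.25
ee_pos: [680.4, -4.8, 171.9]
orientation: [-0.057, 0.998, -0.0, 0.001]
wrist_force: [-0.5, -0.6, -0.8]
gripper_width: 67.9
t=32.30 at [679.7  -4.7 170.2] shift [242.8 138.    5.6] jaw 1.684 tilt [-0.0014  0.0001] turn z -0.000 q [-0.09  0.24  1.64  0.    1.26 -1.77] grip 68.2 F [-0.4  0.7 -0.2]
```

View pics/w13.png

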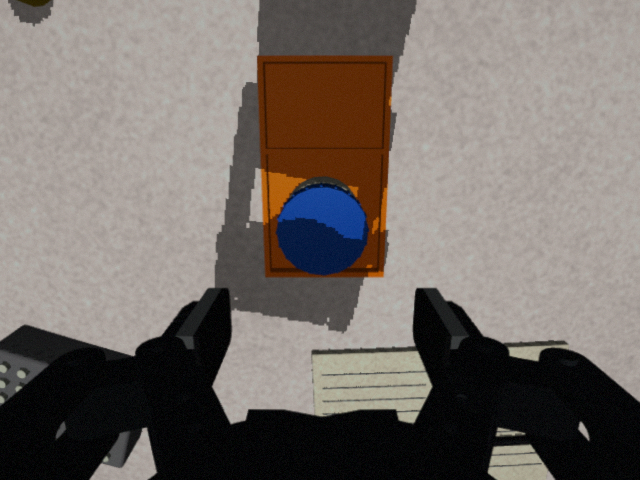

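The wide jar stands in the wider bay, lid at (322,228), divider at row 148. Now the narrow jar.

```bash
python3 -m inch '[[[12,7,0],[0,0,0],80],[[33,19,1],[0,0,0],80],[[33,19,1],[0,0,0],80],[[33,19,1],[0,0,0],80],[[33,19,1],[0,0,0],80],[[33,19,1],[0,0,0],80],[[33,19,0],[0,0,0],80],[[20,11,0],[0,0,0],80],[[10,5,0],[0,0,0],80],[[3,1,0],[0,0,0],80],[[0,0,0],[0,0,0],80],[[0,0,0],[0,0,0],80]]'; python3 wl.py w14; python3 -c "
from h import *
delta(422.5,105,42,1.684)"
```

```text
clock: 33.8
ee_pos: [423.7, 104.7, 166.4]
orientation: [-0.056, 0.998, -0.0, 0.0]
wrist_force: [0.3, -0.2, -0.4]
gripper_width: 68.4
t=33.80 at [423.7 104.7 166.4] shift [  -1.9 -110.6   66.4] jaw 1.683 tilt [ 0.     -0.0001] turn z 1.138 q [ 0.12 -0.31  2.19 -0.    1.27 -1.56] grip 68.4 F [ 0.3 -0.2 -0.4]
blue px 322 228 3551 topz 59.9 circ [421.9 104.3] r 21.5 mean [421.2 104.3  59.3]
t=33.85 at [423.7 104.7 166.3] shift [  1.1   0.5 124.3] jaw 1.683 tilt [-0.0001 -0.0001] turn z -0.001 q [ 0.12 -0.31  2.19 -0.    1.27 -1.56] grip 68.7 F [-0.2  1.1 -0.2]
```

View pics/w14.png

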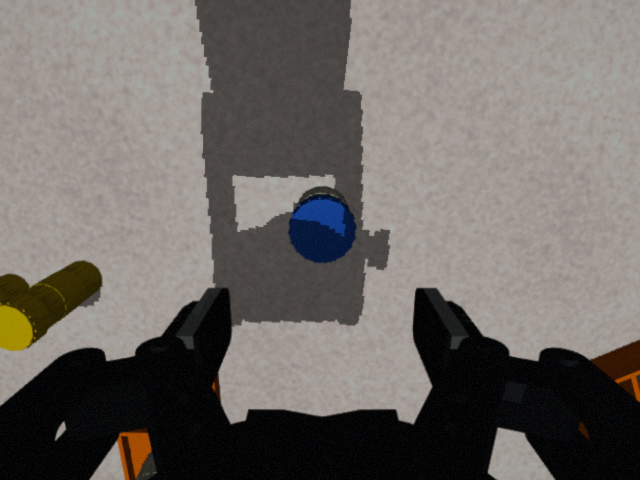

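The narrow jar lid (322,228), r 21.5, is alone and centred. Descend and close.

```bash
python3 -m inch '[[[1,0,15],[0,0,0],80],[[0,0,30],[0,0,0],80],[[0,0,32],[0,0,0],80],[[0,0,25],[0,0,0],80],[[0,0,14],[0,0,0],80],[[0,0,6],[0,0,0],80],[[0,0,2],[0,0,0],80],[[0,0,0],[0,0,0],80]]' 35
python3 -m inch '[[[0,0,0],[0,0,0],55],[[0,0,0],[0,0,0],48],[[0,0,0],[0,0,0],42],[[0,0,0],[0,0,0],38],[[0,0,0],[0,0,0],35],[[0,0,0],[0,0,0],35]]' 35; python3 wv.py w15
```

```text
clock: 34.85
ee_pos: [422.9, 104.9, 43.1]
orientation: [-0.057, 0.998, 0.0, 0.001]
wrist_force: [0.4, -0.1, -0.0]
gripper_width: 68.3
clock: 35.6
ee_pos: [422.8, 104.9, 43.2]
orientation: [-0.057, 0.998, 0.0, 0.001]
wrist_force: [-0.6, -0.1, 6.0]
gripper_width: 40.8
```

View pics/w15.png

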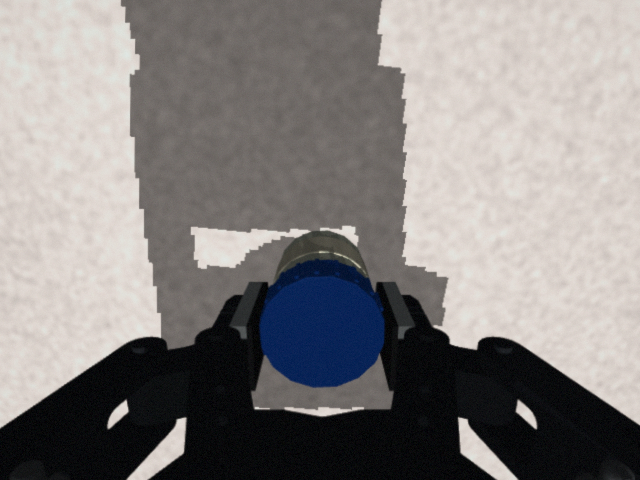

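```bash
python3 -m inch '[[[0,0,-8],[0,0,0],30],[[0,0,-25],[0,0,0],30],[[0,0,-35],[0,0,0],30],[[0,0,-35],[0,0,0],30],[[0,0,-20],[0,0,0],30],[[0,0,0],[0,0,0],30]]' 35
python3 -c "
from h import *
delta(602.3,-13.3,165,1.684)"
```

```text
clock: 36.4
ee_pos: [423.2, 104.9, 167.1]
orientation: [-0.057, 0.998, 0.0, 0.002]
wrist_force: [-0.5, 0.3, -1.3]
gripper_width: 40.6
t=36.40 at [423.2 104.9 167.1] shift [-164.6 -137.7    2.8] jaw 1.684 tilt [0.004  0.0005] turn z 0.000 q [ 0.12 -0.32  2.19  0.    1.27 -1.56] grip 40.6 F [-0.5  0.3 -1.3]
```

```bash
python3 -m inch '[[[-8,-7,0],[0,0,0],30],[[-16,-14,0],[0,0,0],30],[[-26,-22,0],[0,0,0],30],[[-26,-22,0],[0,0,0],30],[[-26,-22,0],[0,0,0],30],[[-25,-20,0],[0,0,0],30],[[-18,-14,0],[0,0,0],30],[[-12,-10,0],[0,0,0],30],[[-7,-6,0],[0,0,0],30],[[0,0,0],[0,0,0],30],[[0,0,0],[0,0,0],30]]' 35
python3 wv.py w16;python3 rk.py w16 649 -8 92 160 14 -1.458; python3 -c "
from h import *
delta(602.3,-13.3,47,1.684)"
```

```text
clock: 37.78
ee_pos: [600.1, -12.5, 165.2]
orientation: [-0.057, 0.998, 0.0, -0.0]
wrist_force: [-0.2, -0.2, 0.1]
gripper_width: 40.6
TCP foot z 14.0 [322. 217.]
TCP foot z 4 [322. 214.]
[[385. 175.]
 [256. 175.]
 [264. 370.]
 [376. 371.]]
t=37.83 at [600.1 -12.4 165.3] shift [ -2.1  -1.2 118.3] jaw 1.685 tilt [-0.0002  0.0001] turn z 0.001 q [-0.11  0.08  1.84  0.    1.23 -1.79] grip 40.6 F [0.6 0.4 0.2]
```

View pics/w16o.png

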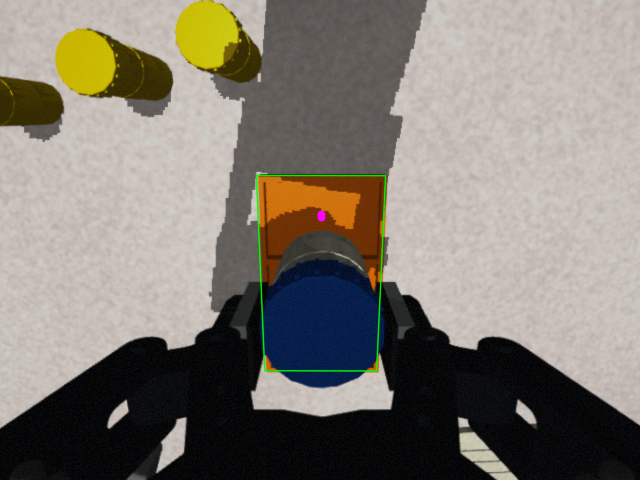

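The narrower bay spans rows 180–256 and the foot point (322,216) is near its middle. A 1.5 mm trim, then lower.

```bash
python3 -m inch '[[[-1.5,-1,15],[0,0,0],30],[[0,0,28],[0,0,0],30],[[0,0,28],[0,0,0],30],[[0,0,22],[0,0,0],30],[[0,0,14],[0,0,0],30],[[0,0,6],[0,0,0],30],[[0,0,2],[0,0,0],30],[[0,0,0],[0,0,0],30],[[0,0,0],[0,0,0],30],[[0,0,1.5],[0,0,0],30],[[0,0,0],[0,0,0],30],[[0,0,0],[0,0,0],30]]'
python3 -m inch '[[[0,0,1],[0,0,0],30],[[0,0,0],[0,0,0],30],[[0,0,0],[0,0,0],30]]'
```

```text
clock: 39.33
ee_pos: [602.2, -13.6, 48.8]
orientation: [-0.057, 0.998, -0.0, 0.0]
wrist_force: [-0.2, 0.3, -0.4]
gripper_width: 40.6
clock: 39.7
ee_pos: [602.2, -13.6, 47.8]
orientation: [-0.057, 0.998, 0.0, -0.0]
wrist_force: [0.4, -0.9, -0.1]
gripper_width: 41.1
```

```bash
python3 -m inch '[[[0,0,1],[0,0,0],30],[[0,0,0],[0,0,0],30],[[0,0,0],[0,0,0],30]]'
```

```text
clock: 40.08
ee_pos: [602.5, -13.6, 47.3]
orientation: [-0.057, 0.998, -0.0, 0.0]
wrist_force: [-1.5, 0.3, 3.9]
gripper_width: 41.2
```

```bash
python3 -m inch '[[[0,0,0],[0,0,0],52],[[0,0,0],[0,0,0],58],[[0,0,0],[0,0,0],70],[[0,0,0],[0,0,0],75],[[0,0,0],[0,0,0],75],[[0,0,-10],[0,0,0],75],[[0,0,-30],[0,0,0],75],[[0,0,-40],[0,0,0],85],[[0,0,-40],[0,0,0],85],[[0,0,-20],[0,0,0],85],[[0,0,0],[0,0,0],85]]' 40; python3 wv.py w17; python3 -c "
from h import *
delta(395.5,-222.5,210,0)"
```

```text
clock: 41.45
ee_pos: [603.2, -13.7, 188.8]
orientation: [-0.057, 0.998, -0.0, 0.002]
wrist_force: [0.5, -0.0, -0.4]
gripper_width: 72.9
t=41.50 at [602.1 -13.6 186.7] shift [ 228.9 -184.2  -23.3] jaw 1.684 tilt [ 0.0002 -0.    ] turn z -1.458 q [-0.11  0.06  1.81 -0.    1.27 -1.8 ] grip 72.6 F [ 0.4  0.3 -0.1]
```

View pics/w17.png

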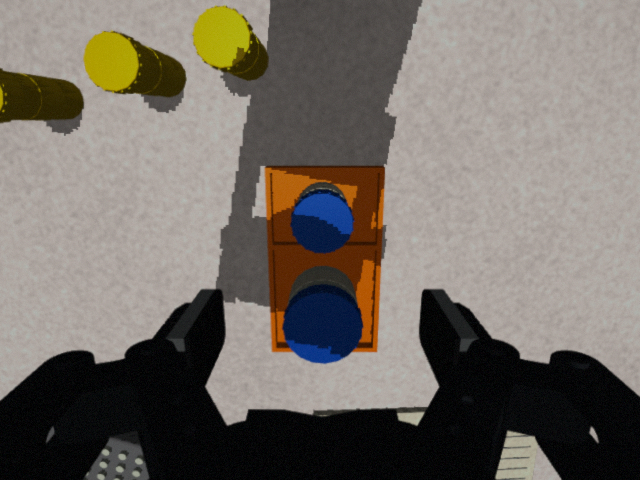

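Both jars stand in their bays, lids at (322,221) and (322,322). Now over the square bottle.

```bash
python3 -m inch '[[[12,-9.5,-5],[0,0,0],85],[[32,-26,-5],[0,0,0],85],[[32,-26,-5],[0,0,0],85],[[32,-26,-5],[0,0,0],85],[[32,-26,0],[0,0,0],85],[[32,-26,0],[0,0,0],85],[[32,-26,0],[0,0,0],85],[[16,-13,0],[0,0,0],85],[[7,-5,0],[0,0,0],85],[[2,-1,0],[0,0,0],85],[[0,0,0],[0,0,0],85],[[0,0,0],[0,0,0],85]]'; python3 wl.py w18; python3 -c "
from h import *
delta(395.5,-222.5,36,0)
z=np.load('pics/w18.npz'); d=z['d'];W=z['W'];m=camera_model('wrist')
v,u=np.mgrid[0:480,0:640]; n=cv2.undistortPoints(np.c_[u.ravel(),v.ravel()].reshape(-1,1,2).astype(float),m['intrinsics'],m['dist']).reshape(-1,2)
P=(np.c_[n,np.ones(len(n))]*d.reshape(-1,1))@W[:3,:3].T+W[:3,3]
k=(d.ravel()>0)&(np.hypot(P[:,0]-396,P[:,1]+222)<45)&(abs(P[:,2]-56)<5)
Q=P[k]; print(k.sum(),Q[:,2].mean()); r=cv2.minAreaRect(Q[:,:2].astype(np.float32)); print(r)
"
```

```text
clock: 43.0
ee_pos: [395.9, -222.4, 206.7]
orientation: [-0.057, 0.998, 0.0, -0.0]
wrist_force: [-0.1, -0.9, -0.2]
gripper_width: 72.7
t=43.00 at [ 395.9 -222.4  206.7] shift [-66.6 211.1 106.8] jaw 1.685 tilt [-0.0001  0.0002] turn z 1.140 q [-0.63 -0.3   2.11  0.    1.34 -2.32] grip 72.7 F [-0.1 -0.9 -0.2]
blue px 319 223 1500 topz 86.8 circ [ 394.  -224.5] r 14.7 mean [ 393.4 -224.7   86.1]
blue px 524 461 1702 topz 63.5 circ [505.9 -81.1] r 135.7 mean [594.4 -17.9  64.9]
t=43.05 at [ 395.9 -222.4  206.8] shift [ 4.000e-01 -1.000e-01  1.708e+02] jaw 1.685 tilt [-0.      0.0001] turn z -1.457 q [-0.63 -0.3   2.11  0.    1.34 -2.32] grip 72.5 F [-0.9 -0.2 -0.1]
1858 57.50630890657314
((394.36932373046875, -224.7080078125), (46.130210876464844, 46.76386260986328), 84.81155395507812)
```

View pics/w18.png

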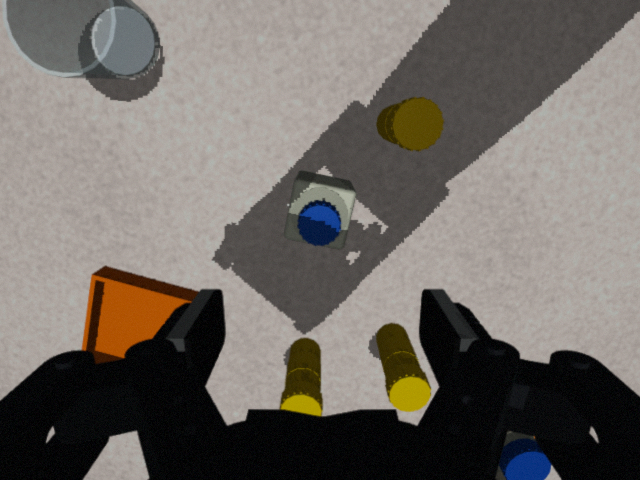

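The cap is at (319,223). The depth rectangle is 46.1 x 46.8 mm at 84.8°, centred (394.4,-224.7), which matches the 46 mm body. The yellow tube (415,124) is well off the jaw line. I align the jaws to 1.480.

```bash
python3 -m inch '[[[0,0,0],[0,0,0.105],85],[[0,0,0],[0,0,0.1],85],[[0,0,0],[0,0,0],85]]'; python3 -c "
from h import *
delta(395,-224.4,38,1.48)"
```

```text
clock: 43.42
ee_pos: [395.8, -222.5, 206.8]
orientation: [0.045, 0.999, 0.0, 0.0]
wrist_force: [-0.4, 0.1, 0.1]
gripper_width: 72.8
t=43.42 at [ 395.8 -222.5  206.8] shift [  0.6  -1.9 168.8] jaw 1.481 tilt [0.     0.0001] turn z 0.001 q [-0.63 -0.3   2.11  0.    1.34 -2.11] grip 72.8 F [-0.4  0.1  0.1]
```

```bash
python3 -m inch '[[[0.8,-1.9,20],[0,0,0],85],[[0,0,35],[0,0,0],85],[[0,0,35],[0,0,0],85],[[0,0,30],[0,0,0],85],[[0,0,22],[0,0,0],85],[[0,0,14],[0,0,0],85],[[0,0,9],[0,0,0],85],[[0,0,3],[0,0,0],85],[[0,0,0],[0,0,0],85]]' 40; python3 wv.py w19
```

```text
clock: 44.55
ee_pos: [394.9, -224.9, 39.3]
orientation: [0.046, 0.999, -0.0, 0.0]
wrist_force: [0.1, -0.7, 0.2]
gripper_width: 72.2
```

View pics/w19.png

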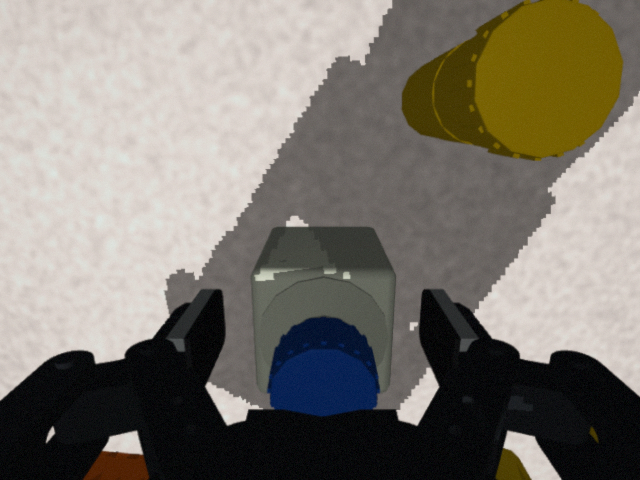

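The bottle sits square and centred between the jaws. Closing.

```bash
python3 -m inch '[[[0,0,0],[0,0,0],62],[[0,0,0],[0,0,0],54],[[0,0,0],[0,0,0],48],[[0,0,0],[0,0,0],43],[[0,0,0],[0,0,0],40],[[0,0,0],[0,0,0],40]]' 45;python3 -m inch '[[[0,0,-6],[0,0,0],35],[[0,0,-15],[0,0,0],35],[[0,0,-30],[0,0,0],35],[[0,0,-35],[0,0,0],35],[[0,0,-30],[0,0,0],35],[[0,0,-12],[0,0,0],35],[[0,0,0],[0,0,0],35]]'; python3 wv.py w20;python3 -c "
from h import *
delta(528,-378,165,1.40)"
```

```text
clock: 45.35
ee_pos: [395.1, -225.0, 39.5]
orientation: [0.046, 0.999, -0.0, 0.0]
wrist_force: [-1.3, 0.2, 5.3]
gripper_width: 45.1
clock: 46.22
ee_pos: [394.8, -224.8, 167.5]
orientation: [0.046, 0.999, -0.0, 0.001]
wrist_force: [0.4, 0.4, -0.8]
gripper_width: 45.0
t=46.27 at [ 394.2 -224.4  166.2] shift [-147.4 -140.7    1.1] jaw 1.479 tilt [-0.0007  0.0004] turn z 0.079 q [-0.64 -0.27  2.15 -0.    1.26 -2.11] grip 45.1 F [-0.  -0.2 -1.4]
```

View pics/w20.png

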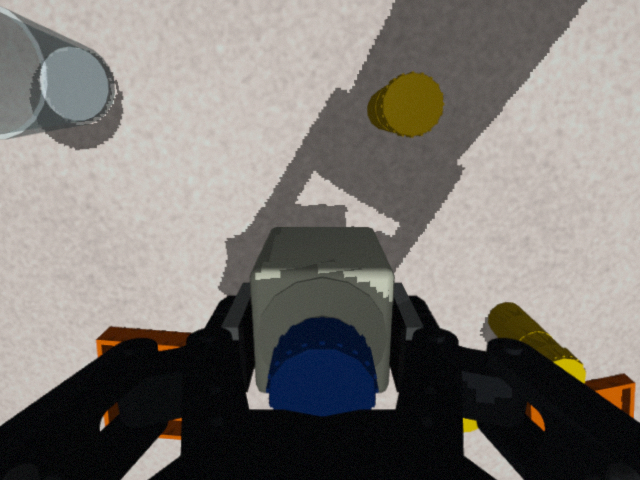

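```bash
python3 -m inch '[[[-8,-8,0],[0,0,0],35],[[-16,-15,0],[0,0,0],35],[[-27,-26,0],[0,0,0],35],[[-27,-26,0],[0,0,0],35],[[-27,-26,0],[0,0,0],35],[[-22,-21,0],[0,0,0],35],[[-13,-12,0],[0,0,0],35],[[-7,-7,0],[0,0,0],35],[[0,0,0],[0,0,0.079],35],[[0,0,0],[0,0,0],35],[[0,0,0],[0,0,0],35]]' 45
python3 wv.py w21;python3 rk.py w21 528 -378 92 92 22 -0.17; python3 -c "
from h import *
delta(528,-378,47,1.40)"
```

```text
clock: 47.65
ee_pos: [527.8, -378.3, 166.3]
orientation: [0.085, 0.996, 0.0, -0.0]
wrist_force: [0.5, 0.4, -0.8]
gripper_width: 45.6
TCP foot z 22.0 [322. 220.]
TCP foot z 4 [322. 214.]
[[255. 155.]
 [260. 280.]
 [384. 280.]
 [390. 155.]]
t=47.70 at [ 527.8 -378.3  166.5] shift [ -0.2   0.3 119.5] jaw 1.401 tilt [-0.0004  0.0003] turn z 0.001 q [-0.7   0.18  1.72 -0.    1.24 -2.11] grip 45.3 F [-0.1 -1.  -0.1]
```

View pics/w21o.png

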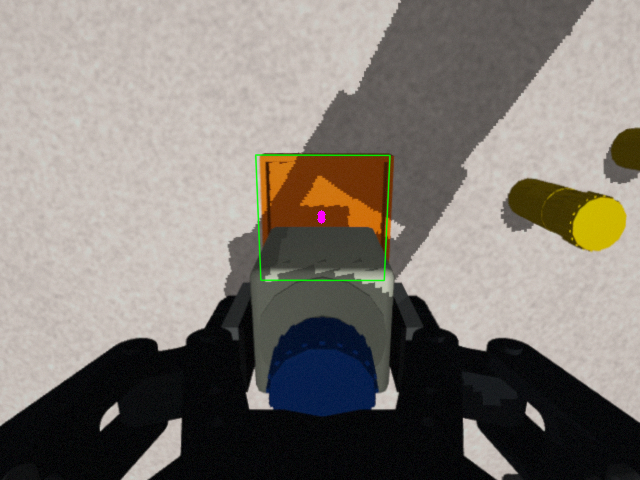

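The tray rim is about 2 px right of the outline. The foot point (322,214) is well inside the bay. I trim 1 mm and lower.

```bash
python3 -m inch '[[[0,1,15],[0,0,0],35],[[0,0,28],[0,0,0],35],[[0,0,28],[0,0,0],35],[[0,0,24],[0,0,0],35],[[0,0,14],[0,0,0],35],[[0,0,8],[0,0,0],35],[[0,0,3],[0,0,0],35],[[0,0,0],[0,0,0],35],[[0,0,0],[0,0,0],35],[[0,0,1],[0,0,0],35],[[0,0,0],[0,0,0],35],[[0,0,0],[0,0,0],35]]'
python3 -m inch '[[[0,0,1],[0,0,0],35],[[0,0,0],[0,0,0],35],[[0,0,0],[0,0,0],35]]'
```

```text
clock: 49.2
ee_pos: [528.2, -377.5, 45.9]
orientation: [0.085, 0.996, -0.0, 0.0]
wrist_force: [0.5, 0.0, -0.4]
gripper_width: 45.2
clock: 49.58
ee_pos: [528.1, -377.5, 44.7]
orientation: [0.085, 0.996, 0.0, -0.0]
wrist_force: [0.3, -0.2, -1.1]
gripper_width: 45.6
```

```bash
python3 -m inch '[[[0,0,1],[0,0,0],35],[[0,0,0],[0,0,0],35],[[0,0,0],[0,0,0],35]]'
python3 -m inch '[[[0,0,0.7],[0,0,0],35],[[0,0,0],[0,0,0],35],[[0,0,0],[0,0,0],35]]'
```

```text
clock: 49.95
ee_pos: [528.2, -377.5, 43.8]
orientation: [0.085, 0.996, -0.0, -0.0]
wrist_force: [0.6, -0.1, -1.1]
gripper_width: 45.3
clock: 50.32
ee_pos: [528.3, -377.6, 43.5]
orientation: [0.085, 0.996, -0.0, 0.0]
wrist_force: [-2.2, 0.4, 2.1]
gripper_width: 45.1
```

Contact. Release, rise, step back, then check all views.

```bash
python3 -m inch '[[[0,0,0],[0,0,0],58],[[0,0,0],[0,0,0],64],[[0,0,0],[0,0,0],74],[[0,0,0],[0,0,0],80],[[0,0,0],[0,0,0],80],[[0,0,-10],[0,0,0],80],[[0,0,-30],[0,0,0],80],[[0,0,-40],[0,0,0],80],[[0,0,-40],[0,0,0],80],[[0,0,-30],[0,0,0],80],[[0,0,-15],[0,0,0],80],[[0,0,0],[0,0,0],80]]' 40; python3 wv.py w22
python3 - <<'E'
from h import *
for n in ["scene","top"]:
    p,d=capture(n); cv2.imwrite(f"pics/{n}9.png",cv2.cvtColor(p,cv2.COLOR_RGB2BGR)); m=camera_model(n)
    for nm,lo,hi in [("blue",(105,130,40),(125,255,255)),("yellow",(22,120,40),(35,255,255))]:
        for b in blobs(p,lo,hi,50):
            v,u=np.nonzero(b); z=d[b>0]
            n_=cv2.undistortPoints(np.c_[u,v].reshape(-1,1,2).astype(float),m["intrinsics"],m["dist"]).reshape(-1,2)
            P=((np.c_[n_,np.ones(len(u))]*z[:,None])@m["world_from_camera"][:3,:3].T+m["world_from_camera"][:3,3])[z>0]
            t=P[P[:,2]>np.percentile(P[:,2],90)-6]; print(n,nm,round(u.mean()),round(v.mean()),np.round(t.mean(0),1),"topz %.0f"%np.percentile(P[:,2],90))
a=cv2.imread("pics/top0.png").astype(int);b=cv2.imread("pics/top9.png").astype(int)
for nm,(u,v) in dict(reagent=(140,306),beaker=(468,312)).items():
    print(nm,np.abs(a-b)[v-25:v+25,u-25:u+25].mean())
E
```

```text
clock: 51.82
ee_pos: [528.6, -377.9, 209.6]
orientation: [0.085, 0.996, -0.001, 0.001]
wrist_force: [-0.3, 0.1, -0.4]
gripper_width: 68.3
scene blue 185 185 [ 526.4 -376.3   90. ] topz 92
scene blue 274 264 [602.5 -12.1  63.8] topz 65
scene blue 251 287 [680.3  -2.5  63.5] topz 65
scene blue 447 320 [557.1 357.5  90. ] topz 91
scene blue 479 322 [528.6 404.7  89.5] topz 91
scene yellow 301 190 [ 326.  -167.    86.5] topz 87
scene yellow 226 222 [ 541.5 -219.3   86.6] topz 87
scene yellow 258 228 [ 516.6 -139.2   86.5] topz 87
scene yellow 283 234 [498.8 -79.1  86.2] topz 87
top blue 315 149 [680.1  -5.1  63.4] topz 66
top blue 318 180 [602.  -14.2  63.6] topz 66
top blue 165 192 [557.5 355.8  90.5] topz 93
top blue 145 203 [527.7 401.6  90.7] topz 93
top yellow 2 176 [589.4 794.   31.3] topz 32
top yellow 403 206 [ 542.5 -221.1   86. ] topz 88
top yellow 370 215 [ 517.8 -141.4   86. ] topz 88
top yellow 344 222 [498.9 -80.7  86.3] topz 88
top yellow 380 295 [ 325.  -170.8   85.2] topz 87
reagent 29.8232
beaker 45.9048
```

View pics/scene9.png

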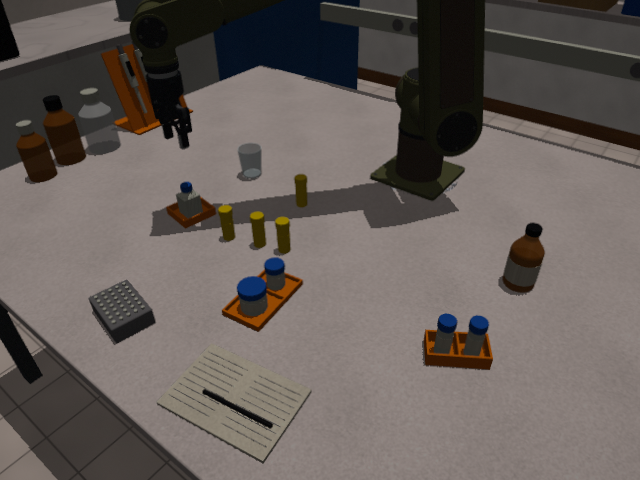

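View pics/top9.png

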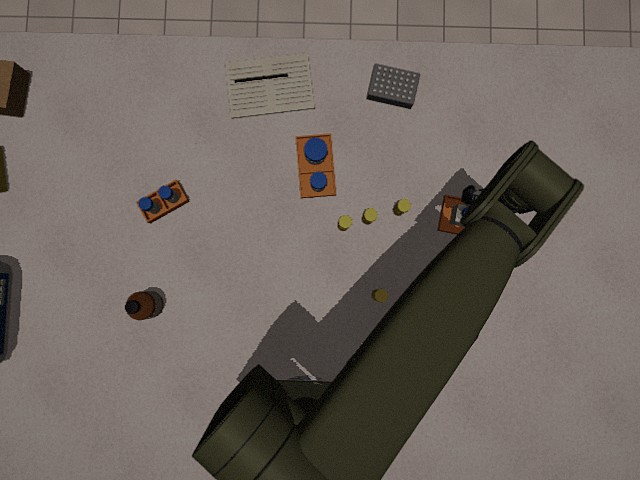

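View pics/w22.png

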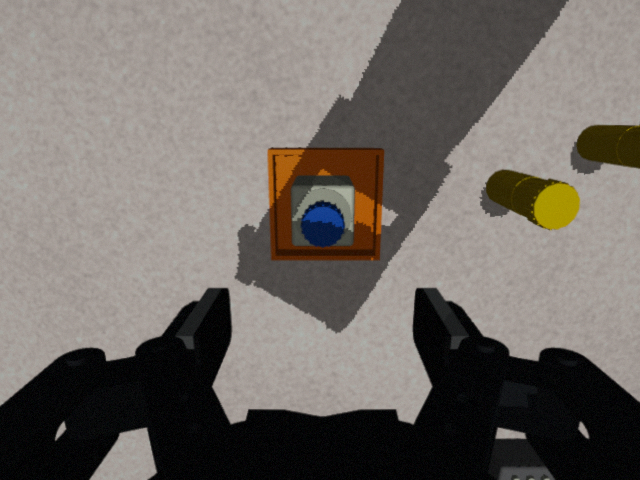

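All five are in place: top heights 4 mm above their initial readings and cap centres on the bay centres. The pixel difference in the top view is only shadow and the arm covering the beaker, so I compare both bystanders in the scene view before handing in.

Run:
```python
from h import *
a=cv2.imread("pics/scene0.png",0);b=cv2.imread("pics/scene9.png",0)
for nm,(x0,y0,x1,y1) in dict(reagent=(505,222,545,292),beaker=(236,143,266,182)).items():
    t=cv2.matchTemplate(b[y0-8:y1+8,x0-8:x1+8],a[y0:y1,x0:x1],cv2.TM_CCOEFF_NORMED); _,s,_,l=cv2.minMaxLoc(t); print(nm,"shift px",l[0]-8,l[1]-8,"score %.3f"%s)
print(observe()["clock"]); print(sign_off())
```

```text
reagent shift px 0 0 score 0.856
beaker shift px 0 0 score 0.970
51.975
the job is handed in; nothing more can be done
None
```

All five containers are standing upright in their bays, and I handed the job in at 52.0 s of the 144 s allowed.

- **What I placed:** each blue-capped tube is in its own bay of the rack. The wide jar is in the wider bay and the narrow jar in the narrower bay of the jar tray. The square bottle is in the single-bay tray. I felt each one touch the bay floor (about 2–6 N at the wrist) before letting go.
- **Last checks:** in the final pictures, cap and lid tops read about 4 mm higher than at the start, which matches standing on the bay floors. In the scene view their centres were within about 3 mm of the bay centres.
- **Bystanders:** the yellow tubes read where they were to within about 2 mm. The reagent bottle and beaker showed no shift in the scene view.
- **Where the checks were weaker:**
  - The raw picture difference in the top view was large at both bystanders, because of the arm's shadow and the arm covering the beaker. For those I relied on the scene view, where the reagent bottle's match score was 0.86, which I put down to changed lighting.
  - The top camera put the tube in the rack's far bay about 3 mm from where the scene camera did, still well inside the bay.

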